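# Load and arm a deburring barrel on the welding bench

## Robot

A 6-joint arm with a two-finger parallel gripper is mounted at the origin on the work surface. World frame = base frame: x ahead of the robot, y to its left, z up, the work surface at z = 0. Lengths are in m, angles in rad, forces in N, time in s.
With the tool pointing down it reaches from about 0.4 to 0.825 m from the base axis. Payload 7 kg.
Tool frame: the origin (TCP) lies at the very end of the fingers, on their centre line; the grasp point (between the pads) lies 19 mm behind it; z points along the fingers, y is the line along which they close (so a half turn about z gives the same grasp; the last joint's range is limited). The gripper opens to 88 mm and grips with 3 to 60 N. Pads are 19 mm wide; open, the fingers measure 130 mm over their backs; the gripper's body (78 mm by 193 mm) begins 47 mm behind the grasp point.
Start: joints at [-0.857, 0.359, 0.012, 0, -1.224, -0.288], TCP at [0.279, -0.615, 0.227] pointing down, gripper open.
Joint ranges: [-3.07, 3.07], [-1.43, 2.12], [-1.02, 1.25], [-3.03, 1.67], [-3.05, -0], [-3.03, 3.03]. Speed limits (rad/s): [2.39, 2.39, 3.01, 3.14, 3.14, 3.14].

## Interface

Orientations are given as [roll, pitch, yaw] about the fixed x, y, z axes, in that order (R = Rz(yaw) Ry(pitch) Rx(roll)).
In Python, from station import arm gives the robot as it stands. The module is installed in compiled form; this text tells all that it offers.
- The arm moves only by the shell command python3 -m crank 'ROWS' [FORCE]. ROWS is JSON, a list of rows, each an object of numbers: "dx", "dy", "dz": the shift along the world's x, y, z in m; "twist": the turn about the world's z in degrees; "grip": the opening, from -1 (shut) to 1 (fully open). A call has exactly 5 rows; each row is the pose to reach, as a shift and turn from the pose commanded when the call began; what a row does not reach only later rows make up. A row lasts 1/12 s, in which the tool goes at most 41.7 mm and 7.16 degrees, less where a joint would pass 70% of its speed; a pose out of reach is approached as far as the arm can. A call with a gripper value outside its range is refused whole. The fingers move at their own pace and stop on an object; FORCE is the grip in N (left out, the last holds). Time passes only in rows, so rows that repeat a pose let the fingers close, or fill a call up. It gives the time, the measured TCP pose, the force, the opening and the grip force at its end, in the units of the state.
- arm.get_state(): the state, without advancing time (a new reading comes with each control period).
- arm.grab_frame(name): name is "side" or "top"; returns the picture (420x560x3 uint8, red, green, blue); there is no depth.
- arm.get_calibration(name): a dict with "fx", "fy", "cx", "cy" (pixels), "k1" (the pictures are not rectified: a ray, as slopes to the right and down, at radius r is drawn at 1 + k1 r^2 times it, then the intrinsics apply), "cam_to_world" (4x4, takes a point from camera to world coordinates). Camera axes: x right, y down, z forward; pixel columns grow to the right and rows downward; lengths in m; the calibration is good to about 2 mm. A picture is of the moment at which its call begins. get_calibration takes no time and is no camera call.
- arm.job_done(): hands the job in; it is judged then, once.
The state is a dict: "t": time; "q": joint angles; "qd": joint speeds; "joint_efforts": joint torques, N m; "eef_pos": TCP position; "ee_rot": TCP orientation; "force": force on the tool from outside, world axes, zero at the start; "moment": the same for the moment, N m; "width": finger opening in m; "gripper_force": force on a finger pad.
Only numpy, scipy, OpenCV 4.12 (cv2) and the standard library are available. Lean on these libraries where they do the work, as an engineer would, in place of code of your own. Each camera call takes 0.05 s, during which the arm holds its last target. There are 200 camera calls.

## Task

Get the deburring barrel ready to run: turn its free-spinning drum by the rim of the hand flange until the hatch faces straight up and let it rest there, then drop every loose tube offcut and flat-bar blank that lies on the table (three to five of them) in through the hatch. Set the cover on the hatch, fully home and flat on its frame, and only then twist the spring-return switch clockwise to its stop and let it go, leaving the hatch still facing up and everything else on the bench where it is.

Things in the scene. Friction and masses are not known exactly. Their poses are not given: they have to be found in the camera images.
- axle (a point): Fixed point: middle of the deburring barrel on its level axle, 135 mm above the table. x along the axle, away from the robot (+-0.3 rad), from hand flange to motor; z up. Stand: fixed grey base, x -115 to +155, y +-85 of here, 12 thick; two posts 12 thick, 44 wide, at x -90 and +78, up to 12 mm above the axle; blue motor behind the far post.
- drum (a joint): Turn of the barrel about axle's x, rad, right-handed; 0 or any whole turn: hatch straight up; a small positive value leans the hatch to -y of axle. Turns freely both ways, no stops, slight bearing drag (0.08 N m), stays where left. Barrel: grey hexagonal drum 120 long, 140 across flats, 162 across corners, five flats closed, the sixth has the hatch.
- flange (a point): Centre of the hand flange at the barrel's robot-side end, on the axle; axes of hatch. A plain steel disc 224 in diameter, 12 thick (+-6 along x; the drum body begins at its +x face). Its rim stands 31 mm out beyond the drum's corners all round, to be pinched or stroked by fingertips. A white paint line on the rim is in line with the hatch. At the far end is a 158 mm disc.
- hatch (a point): Middle of the hatch, in the plane of its flat's outer face, 70 mm from the axle; turns with the barrel. x along the axle as axle, z outward. Opening 88 (x) x 61 mm (y), in a steel frame flush with the flat, 120 x 81 over all, 6 thick, between the flange and the far disc (which stands up 9 mm). The inner floor opposite is 134 mm below.
- cover_grip (a point): Middle of the handle of the loose hatch cover (0.18 to 0.26 kg): plate 104 (x) x 80 (y) x 4; below it a plug 80 x 52 x 8 that enters the hatch with 4 mm play all round; above it a black bar handle 60 (x) x 18 (y) x 28 high. z up. This point is 26 mm above the plug's underside (its foot on the table), 14 below the handle's top. Half a turn about z is the same.
- cover_seat (a point): Middle of the cover at the plate's underside, 18 mm below cover_grip, same axes; coincides with hatch when the cover is home, plate flat on the hatch frame.
- switch (a joint): Turn of the switch on the control box, rad: 0 at rest, grows clockwise seen from above to a hard stop at 1.05. A spring (0.03 N m at rest to 0.135 N m at the stop) brings it back to 0 when let go.
- switch_grip (a point): Middle of the switch's bar grip, on its vertical axis, 79 mm above the table: a black bar 44 (its x) x 14 (its y) x 26 high, top 13 mm above this point, z up; turns with the switch. It stands on a fixed grey control box 100 x 100 x 55 high.
- tube1_mid (a point): Centre (12 mm above the table) of a square-tube offcut, plain steel, 44 long x 24 wide x 24 high, 50 g, lying on the table; x along its length, z up. May be absent.
- tube2_mid (a point): Centre (12 mm above the table) of a square-tube offcut, plain steel, 44 long x 24 wide x 24 high, 50 g, lying on the table; x along its length, z up. May be absent.
- tube3_mid (a point): Centre (12 mm above the table) of a square-tube offcut, plain steel, 44 long x 24 wide x 24 high, 50 g, lying on the table; x along its length, z up. May be absent.
- flat1_mid (a point): Centre (6 mm above the table) of a flat-bar blank, plain steel, 44 long x 24 wide x 12 high, 90 g, lying flat on the table; x along its length, z up. May be absent.
- flat2_mid (a point): Centre (6 mm above the table) of a flat-bar blank, plain steel, 44 long x 24 wide x 12 high, 90 g, lying flat on the table; x along its length, z up. May be absent.
- can: Bystander: closed metal can, 66 in diameter, 120 high, standing; origin under its middle.
- hammer: Bystander: hammer lying on the table, 240 long along x; origin on its underside.
- frame: Bystander: flat cut steel frame 120 x 90 x 6 with two windows; origin under its middle.
- magnet: Bystander: round red weld magnet, 70 in diameter, 30 high; origin under its middle.

How it is judged:
By the outcome, as a careful person would: the job done as asked, in the order asked, and still so for the second after the job is handed in, with the robot touching nothing.
Of tube1, tube2, tube3, flat1, flat2 only 3 to 5 are there at a start; the rules pass over those that are not, and their reading is None.
At some moment in a run one of tube1, tube2, tube3, flat1, flat2 may be knocked a few centimetres aside while the robot is not near it.
It also fails if it takes over 210 s, if anything falls off the work surface, if the arm or the gripper's body presses on something with over 40 N, if the wrist force passes 120 N, or if a joint passes its speed limit or range.

## Working session

There is one attempt and no reset: what is moved stays moved. The work goes in short steps, Python scripts to look and compute and a shell command to move; the robot and the scene stay as the last step left them, time stands still between calls to the robot, and variables do not carry over. Pictures are saved under pics/ and viewed, at most 14 in all, crops included, and the job is handed in when it is done.

```bash
mkdir -p pics
cat > h.py <<'E'
import numpy as np, cv2
from station import arm
def grab(n,f):
    im=arm.grab_frame(n); cv2.imwrite(f'pics/{f}.png',cv2.cvtColor(im,cv2.COLOR_RGB2BGR)); return im
def ray(n,u,v):
    c=arm.get_calibration(n); K=np.array([[c['fx'],0,c['cx']],[0,c['fy'],c['cy']],[0,0,1.]])
    p=cv2.undistortPoints(np.array([[[u,v]]],float),K,np.array([c['k1'],0,0,0,0.]))[0,0]
    T=np.array(c['cam_to_world']); return T[:3,3],T[:3,:3]@np.array([p[0],p[1],1])
def onz(n,u,v,z):
    o,d=ray(n,u,v); return o+d*(z-o[2])/d[2]
def proj(n,P):
    c=arm.get_calibration(n);T=np.linalg.inv(np.array(c['cam_to_world']));q=T[:3,:3]@np.array(P)+T[:3,3]
    x,y=q[:2]/q[2];s=1+c['k1']*(x*x+y*y);return c['fx']*x*s+c['cx'],c['fy']*y*s+c['cy']
E
python3 - <<'E'
from h import *
grab('top','t0');grab('side','s0')
for n in('top','side'):print({k:np.round(v,3).tolist() for k,v in arm.get_calibration(n).items()})
print(arm.get_state())
E
```

```text
{'fx': 479.297, 'fy': 479.297, 'cx': 278.32, 'cy': 206.697, 'k1': -0.033, 'cam_to_world': [[-0.005, -0.994, 0.108, 0.325], [-1.0, 0.007, 0.016, -0.002], [-0.016, -0.108, -0.994, 1.65], [0.0, 0.0, 0.0, 1.0]]}
{'fx': 433.267, 'fy': 433.267, 'cx': 275.688, 'cy': 208.919, 'k1': 0.027, 'cam_to_world': [[0.989, -0.085, 0.118, 0.354], [-0.145, -0.648, 0.748, -0.859], [0.013, -0.757, -0.653, 0.902], [0.0, 0.0, 0.0, 1.0]]}
{'t': 0.1, 'q': array([-8.56892664e-01,  3.59317201e-01,  1.11623085e-02, -3.05822569e-04,
       -1.22413026e+00, -2.88118354e-01]), 'qd': array([-0.00125422, -0.00213998,  0.00102222, -0.00141724, -0.00014786,
        0.00062682]), 'joint_efforts': array([-1.46864400e-03, -5.84161305e+01,  2.93751884e+01,  7.01547414e+00,
        1.02115722e-02, -4.15409863e-05]), 'eef_pos': array([ 0.27860022, -0.61433593,  0.22572078]), 'ee_rot': array([ 3.14008350e+00, -1.47427166e-04, -2.71591136e+00]), 'force': array([-0.22303253,  0.1816354 , -0.31369604]), 'moment': array([-0.00185807, -0.00484384, -0.01893208]), 'gripper_force': 0.0, 'width': 0.08718899745642579}
```

View pics/t0.png

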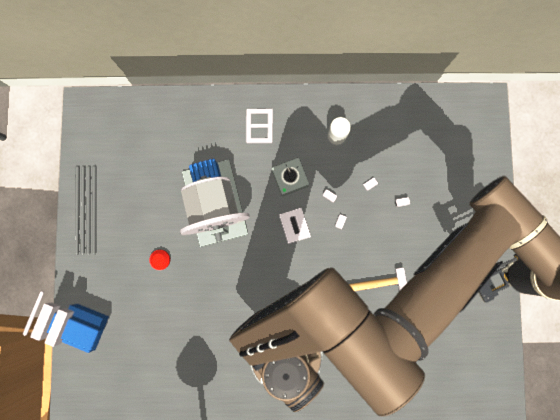

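View pics/s0.png

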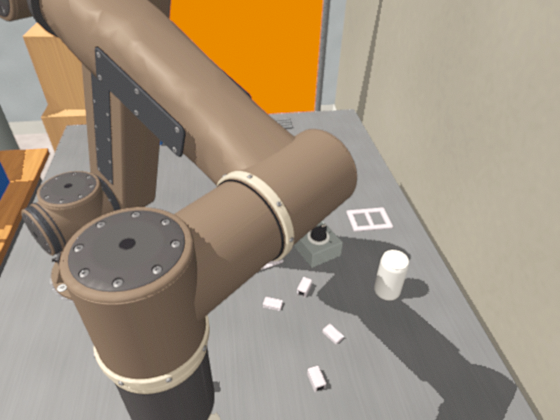

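The top view shows the drum near (207,200), the cover (295,225), the switch box (290,176), and four white pieces at (330,195), (371,184), (403,201), (341,222). The side view is mostly blocked by the arm.

Run:
```python
from h import *
im=cv2.imread('pics/t0.png')
cv2.imwrite('pics/t0c.png',cv2.resize(im[145:260,165:315],None,fx=5.2,fy=5.2,interpolation=cv2.INTER_CUBIC))
hsv=cv2.cvtColor(im,cv2.COLOR_BGR2HSV)
m=((hsv[...,2]>190)&(hsv[...,1]<40)).astype(np.uint8)
m[:160]=0;m[240:]=0;m[:,:315]=0;m[:,430:]=0
n,l,s,c=cv2.connectedComponentsWithStats(m)
for i in range(1,n):
    if s[i,4]<15: continue
    ys,xs=np.where(l==i); r=cv2.minAreaRect(np.stack([xs,ys],1).astype(np.float32))
    print(s[i],c[i].round(1),np.round(r[1],1),round(r[2]),onz('top',*c[i],0.02).round(3))
print('cover',onz('top',295,225,.03),'box',onz('top',290,176,.08),'drum',onz('top',207,200,.2))
```

```text
[363 178  15  13 110] [370.3 183.8] [ 7.8 13.6] 56 [ 0.579 -0.292  0.02 ]
[323 190  14  13 107] [329.4 195.6] [13.6  7.8] 32 [ 0.54  -0.151  0.02 ]
[396 197  14  10 106] [402.7 201.7] [ 7.8 13.3] 79 [ 0.517 -0.401  0.02 ]
[335 215  12  15 109] [340.4 221.5] [ 8.  13.7] 22 [ 0.45  -0.187  0.02 ]
cover [ 0.4387899  -0.03206483  0.03      ] box [ 0.59824042 -0.01597733  0.08      ] drum [0.50504599 0.2394364  0.2       ]
```

View pics/t0c.png

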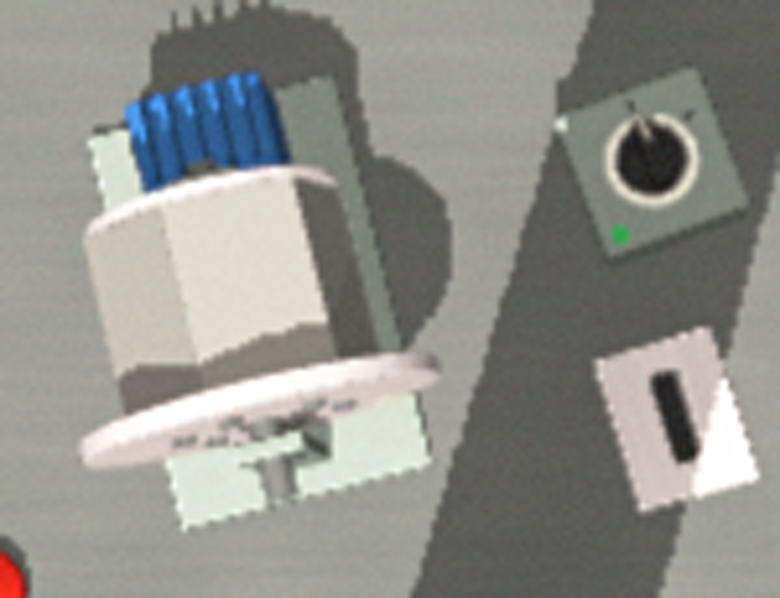

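Neither visible upper flat has the hatch. I'll swing the arm to the left of the drum, twisting on the way, to clear the side view.

```bash
python3 -m crank '[{"dz":0.04,"grip":1},{"dz":0.08,"dx":0.01,"dy":0.01,"grip":1},{"dz":0.12,"dx":0.03,"dy":0.02,"grip":1},{"dz":0.15,"dx":0.05,"dy":0.04,"grip":1},{"dz":0.18,"dx":0.07,"dy":0.06,"grip":1}]' >/dev/null
python3 -m crank '[{"dx":0.02,"dy":0.03,"twist":7,"grip":1},{"dx":0.04,"dy":0.06,"twist":14,"grip":1},{"dx":0.06,"dy":0.09,"twist":21,"grip":1},{"dx":0.07,"dy":0.13,"twist":28,"grip":1},{"dx":0.08,"dy":0.17,"twist":35,"grip":1}]' >/dev/null
python3 -m crank '[{"dx":0.01,"dy":0.04,"twist":7,"grip":1},{"dx":0.02,"dy":0.08,"twist":14,"grip":1},{"dx":0.03,"dy":0.12,"twist":21,"grip":1},{"dx":0.04,"dy":0.16,"twist":28,"grip":1},{"dx":0.05,"dy":0.2,"twist":35,"grip":1}]' >/dev/null
python3 -m crank '[{"dy":0.04,"twist":3,"grip":1},{"dy":0.08,"twist":7,"grip":1},{"dy":0.12,"twist":7,"grip":1},{"dy":0.16,"twist":7,"grip":1},{"dy":0.2,"twist":7,"grip":1}]' 
python3 -m crank '[{"dy":0.04,"grip":1},{"dx":-0.01,"dy":0.08,"grip":1},{"dx":-0.02,"dy":0.12,"grip":1},{"dx":-0.03,"dy":0.16,"grip":1},{"dx":-0.05,"dy":0.195,"grip":1}]' >/dev/null
python3 -m crank '[{"dx":-0.01,"dy":0.04,"grip":1},{"dx":-0.02,"dy":0.08,"grip":1},{"dx":-0.04,"dy":0.12,"grip":1},{"dx":-0.06,"dy":0.155,"grip":1},{"dx":-0.08,"dy":0.19,"grip":1}]' >/dev/null
python3 -m crank '[{"dx":-0.02,"dy":0.035,"grip":1},{"dx":-0.04,"dy":0.07,"grip":1},{"dx":-0.06,"dy":0.105,"grip":1},{"dx":-0.07,"dy":0.14,"grip":1},{"dx":-0.07,"dy":0.14,"grip":1}]'
python3 - <<'E'
from h import *
im=grab('side','s1')
u,v=proj('side',(0.48,0.24,0.14));print(u,v)
C=lambda x,y:(165+x/5.2-.4,145+y/5.2-.4)
for n,p in dict(a=(432,465),b=(185,528),c=(330,80),d=(92,140)).items():
    print(n,onz('top',*C(*p),0.012).round(3))
for p in((80,455),(437,367)): print('rim',onz('top',*C(*p),0.135).round(3))
for n,p in dict(hand=(673,418),box1=(693,68),box2=(612,258),box3=(560,122),box4=(748,204)).items(): print(n,onz('top',*C(*p),0.04 if n=='hand' else .055).round(3))
E
```

```text
261.30864448286644 161.6024371502082
a [0.41  0.13  0.012]
b [0.37  0.292 0.012]
c [0.668 0.199 0.012]
d [0.629 0.358 0.012]
rim [0.411 0.335 0.135]
rim [0.464 0.117 0.135]
hand [ 0.438 -0.029  0.04 ]
box1 [ 0.665 -0.043  0.055]
box2 [0.541 0.01  0.055]
box3 [0.63  0.043 0.055]
box4 [ 0.575 -0.078  0.055]invalid input at $[0]: expected keys dx, dy, dz, twist, grip
invalid input at $[0]: expected keys dx, dy, dz, twist, grip
invalid input at $[0]: expected keys dx, dy, dz, twist, grip
invalid input at $[0]: expected keys dx, dy, dz, twist, grip
invalid input at $[0]: expected keys dx, dy, dz, twist, grip
invalid input at $[0]: expected keys dx, dy, dz, twist, grip
invalid input at $[0]: expected keys dx, dy, dz, twist, grip
```

View pics/s1.png

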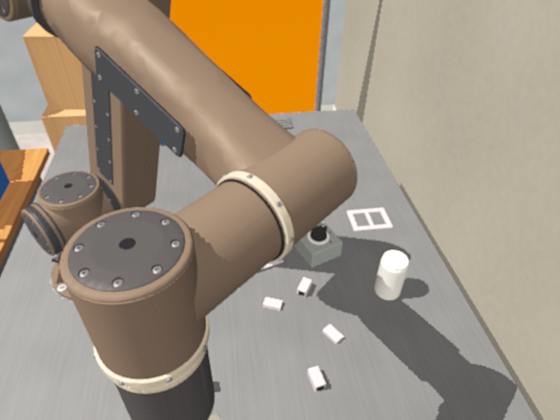

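The moves were refused because every row needs all five keys, so the view is unchanged. It does show dark tube ends at (304,287) and (317,378). I'll redo the moves.

```bash
python3 -m crank '[{"dx":0.01,"dy":0,"dz":0.04,"twist":0,"grip":1},{"dx":0.02,"dy":0.01,"dz":0.07,"twist":0,"grip":1},{"dx":0.03,"dy":0.02,"dz":0.11,"twist":0,"grip":1},{"dx":0.05,"dy":0.04,"dz":0.14,"twist":0,"grip":1},{"dx":0.07,"dy":0.06,"dz":0.17,"twist":0,"grip":1}]' >/dev/null
python3 -m crank '[{"dx":0.02,"dy":0.03,"dz":0,"twist":7,"grip":1},{"dx":0.04,"dy":0.06,"dz":0,"twist":14,"grip":1},{"dx":0.06,"dy":0.09,"dz":0,"twist":21,"grip":1},{"dx":0.07,"dy":0.13,"dz":0,"twist":28,"grip":1},{"dx":0.08,"dy":0.17,"dz":0,"twist":35,"grip":1}]' >/dev/null
python3 -m crank '[{"dx":0.01,"dy":0.04,"dz":0,"twist":7,"grip":1},{"dx":0.02,"dy":0.08,"dz":0,"twist":14,"grip":1},{"dx":0.03,"dy":0.12,"dz":0,"twist":21,"grip":1},{"dx":0.04,"dy":0.16,"dz":0,"twist":28,"grip":1},{"dx":0.05,"dy":0.2,"dz":0,"twist":35,"grip":1}]' >/dev/null
python3 -m crank '[{"dx":0,"dy":0.04,"dz":0,"twist":3,"grip":1},{"dx":0,"dy":0.08,"dz":0,"twist":7,"grip":1},{"dx":0,"dy":0.12,"dz":0,"twist":7,"grip":1},{"dx":0,"dy":0.16,"dz":0,"twist":7,"grip":1},{"dx":0,"dy":0.2,"dz":0,"twist":7,"grip":1}]' 
python3 -m crank '[{"dx":0,"dy":0.04,"dz":0,"twist":0,"grip":1},{"dx":-0.01,"dy":0.08,"dz":0,"twist":0,"grip":1},{"dx":-0.02,"dy":0.12,"dz":0,"twist":0,"grip":1},{"dx":-0.03,"dy":0.16,"dz":0,"twist":0,"grip":1},{"dx":-0.05,"dy":0.195,"dz":0,"twist":0,"grip":1}]' >/dev/null
python3 -m crank '[{"dx":-0.01,"dy":0.04,"dz":0,"twist":0,"grip":1},{"dx":-0.02,"dy":0.08,"dz":0,"twist":0,"grip":1},{"dx":-0.04,"dy":0.12,"dz":0,"twist":0,"grip":1},{"dx":-0.06,"dy":0.155,"dz":0,"twist":0,"grip":1},{"dx":-0.08,"dy":0.19,"dz":0,"twist":0,"grip":1}]' >/dev/null
python3 -m crank '[{"dx":-0.02,"dy":0.035,"dz":0,"twist":0,"grip":1},{"dx":-0.04,"dy":0.07,"dz":0,"twist":0,"grip":1},{"dx":-0.06,"dy":0.105,"dz":0,"twist":0,"grip":1},{"dx":-0.07,"dy":0.14,"dz":0,"twist":0,"grip":1},{"dx":-0.07,"dy":0.14,"dz":0,"twist":0,"grip":1}]'
python3 - <<'E'
from h import *
im=grab('side','s2');im=im[...,::-1]
cv2.imwrite('pics/s2c.png',cv2.resize(im[60:280,140:440],None,fx=2.6,fy=2.6,interpolation=cv2.INTER_CUBIC))
E
```

```text
t: 1.82
eef_pos: [0.4781, 0.0172, 0.3967]
ee_rot: [-3.141, 0.0, -1.372]
force: [1.3, -0.9, -0.6]
width: 0.0875
gripper_force: 0.0
t: 3.07
eef_pos: [0.2762, 0.5447, 0.3936]
ee_rot: [3.14, -0.003, -1.368]
force: [1.2, -1.6, -1.7]
width: 0.0875
gripper_force: 0.0
```

View pics/s2c.png

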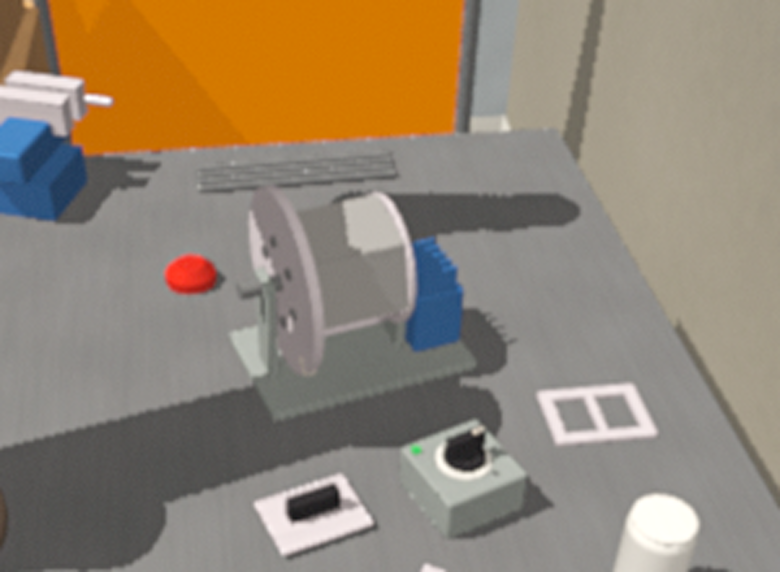

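The side view shows the flange (s2c 285,280) and two plain visible flats. A light line at the bottom of the -y flat (365,325) suggests the hatch is on the lower -y face. I'll compute the hexagon's phase while moving above the rim on the -y side.

```bash
python3 -m crank '[{"dx":0.016,"dy":-0.036,"dz":0,"twist":3,"grip":1},{"dx":0.032,"dy":-0.072,"dz":0,"twist":3,"grip":1},{"dx":0.048,"dy":-0.108,"dz":0,"twist":3,"grip":1},{"dx":0.065,"dy":-0.145,"dz":0,"twist":3,"grip":1},{"dx":0.08,"dy":-0.18,"dz":0,"twist":3,"grip":1}]' >/dev/null
python3 -m crank '[{"dx":0.016,"dy":-0.036,"dz":0,"twist":0,"grip":1},{"dx":0.032,"dy":-0.072,"dz":0,"twist":0,"grip":1},{"dx":0.048,"dy":-0.108,"dz":0,"twist":0,"grip":1},{"dx":0.065,"dy":-0.145,"dz":0,"twist":0,"grip":1},{"dx":0.08,"dy":-0.18,"dz":0,"twist":0,"grip":1}]' >/dev/null
python3 -m crank '[{"dx":0.015,"dy":-0.027,"dz":0,"twist":0,"grip":1},{"dx":0.015,"dy":-0.027,"dz":-0.03,"twist":0,"grip":1},{"dx":0.015,"dy":-0.027,"dz":-0.05,"twist":0,"grip":1},{"dx":0.015,"dy":-0.027,"dz":-0.05,"twist":0,"grip":1},{"dx":0.015,"dy":-0.027,"dz":-0.05,"twist":0,"grip":1}]'
cat >> h.py <<'E'
yaw=0.25; AX=np.array([.500,.240,.135]); ex=np.array([np.cos(yaw),np.sin(yaw),0]); ey=np.array([-ex[1],ex[0],0]); ez=np.array([0,0,1.])
def cyl(n,u,v,r):  # first hit with cylinder about the axle: local x, angle from up (deg, + to -y)
    o,d=ray(n,u,v);o=o-AX;L=lambda p:np.array([p@ex,p@ey,p[2]]);o,d=L(o),L(d)
    a=d[1]**2+d[2]**2;b=o[1]*d[1]+o[2]*d[2];c=o[1]**2+o[2]**2-r*r;k=b*b-a*c
    if k<0: return None
    p=o+d*(-b-k**.5)/a; return round(p[0],4),round(np.degrees(np.arctan2(-p[1],p[2])),1)
E
python3 - <<'E'
from h import *
C=lambda x,y:(165+x/5.2-.4,145+y/5.2-.4)
for p in((168,215),(190,330),(297,185),(325,315)):print('top',cyl('top',*C(*p),.081))
S=lambda x,y:(140+x/2.6-.4,60+y/2.6-.4)
for p in((345,245),(400,250),(330,332),(400,315)):print('side',cyl('side',*S(*p),.081))
E
```

```text
t: 4.37
eef_pos: [0.4536, 0.1519, 0.3466]
ee_rot: [3.141, -0.001, -1.32]
force: [0.2, 0.7, -0.7]
width: 0.0875
gripper_force: 0.0
top (np.float64(0.0521), np.float64(-11.4))
top (np.float64(-0.0168), np.float64(-13.9))
top (np.float64(0.0547), np.float64(47.0))
top (np.float64(-0.0253), np.float64(44.6))
side (np.float64(-0.0058), np.float64(37.9))
side (np.float64(0.0562), np.float64(51.5))
side (np.float64(-0.0333), np.float64(115.1))
side (np.float64(0.0555), np.float64(115.4))
```

Hexagon edges lie at about -13° and 46°, so the hatch is probably on the flat at +136°. I'll descend and pinch the rim at -45°.

```bash
python3 -m crank '[{"dx":0,"dy":0,"dz":-0.04,"twist":0,"grip":1},{"dx":0,"dy":0,"dz":-0.08,"twist":0,"grip":1},{"dx":0,"dy":0,"dz":-0.11,"twist":0,"grip":1},{"dx":0,"dy":0,"dz":-0.13,"twist":0,"grip":1},{"dx":0,"dy":0,"dz":-0.146,"twist":0,"grip":1}]' 15
python3 -m crank '[{"dx":0,"dy":0,"dz":0,"twist":0,"grip":1},{"dx":0,"dy":0,"dz":0,"twist":0,"grip":-1},{"dx":0,"dy":0,"dz":0,"twist":0,"grip":-1},{"dx":0,"dy":0,"dz":0,"twist":0,"grip":-1},{"dx":0,"dy":0,"dz":0,"twist":0,"grip":-1}]' 15
python3 -m crank '[{"dx":0,"dy":0,"dz":0,"twist":0,"grip":-1},{"dx":0,"dy":0,"dz":0,"twist":0,"grip":-1},{"dx":0,"dy":0,"dz":0,"twist":0,"grip":-1},{"dx":0,"dy":0,"dz":0,"twist":0,"grip":-1},{"dx":0,"dy":0,"dz":0,"twist":0,"grip":-1}]' 15
python3 - <<'E'
from h import *
# TCP arc offsets from phi=-45
P=lambda f:104*np.sin(np.radians(f))*ey+np.array([0,0,104*np.cos(np.radians(f))-8])
for f in range(-36,46,9): print(f,(P(f)-P(-45)).round(0))
im=grab('side','s3')[...,::-1]
cv2.imwrite('pics/s3c.png',cv2.resize(im[100:240,180:350],None,fx=4,fy=4,interpolation=cv2.INTER_CUBIC))
E
```

```text
t: 4.78
eef_pos: [0.454, 0.1534, 0.2004]
ee_rot: [-3.141, -0.0, -1.318]
force: [-0.2, 0.5, 0.3]
width: 0.088
gripper_force: 0.0
t: 5.2
eef_pos: [0.4546, 0.1536, 0.2021]
ee_rot: [-3.139, 0.001, -1.319]
force: [0.7, 0.6, 0.9]
width: 0.0664
gripper_force: 0.0
t: 5.62
eef_pos: [0.4539, 0.153, 0.2006]
ee_rot: [-3.142, -0.0, -1.32]
force: [-0.9, 0.5, 0.4]
width: 0.0332
gripper_force: 0.0
-36 [-3. 12. 11.]
-27 [-7. 26. 19.]
-18 [-10.  40.  25.]
-9 [-14.  55.  29.]
0 [-18.  71.  30.]
9 [-22.  87.  29.]
18 [-26. 102.  25.]
27 [-30. 117.  19.]
36 [-33. 130.  11.]
45 [-36. 143.   0.]
```

View pics/s3c.png

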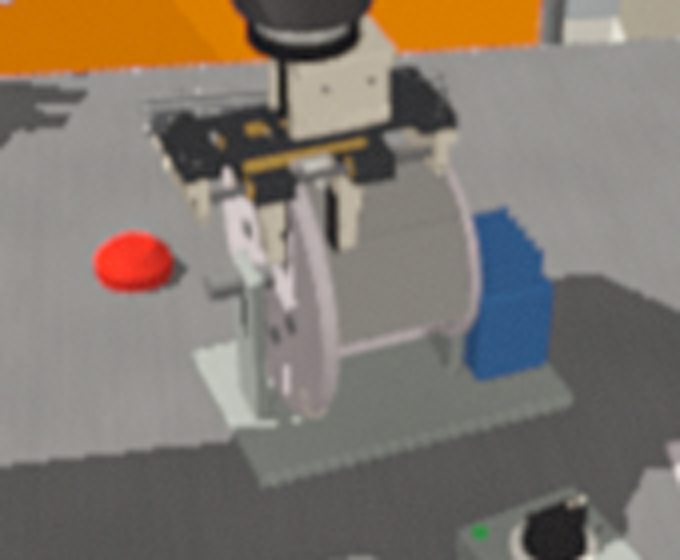

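The fingers straddle the rim at s3c (300,215). Now I'll close and carry the rim 90° toward +y.

```bash
python3 -m crank '[{"dx":0,"dy":0,"dz":0,"twist":0,"grip":-1},{"dx":0,"dy":0,"dz":0,"twist":0,"grip":-1},{"dx":0,"dy":0,"dz":0,"twist":0,"grip":-1},{"dx":0,"dy":0,"dz":0,"twist":0,"grip":-1},{"dx":0,"dy":0,"dz":0,"twist":0,"grip":-1}]' 15
python3 -m crank '[{"dx":-0.002,"dy":0.008,"dz":0.007,"twist":0,"grip":-1},{"dx":-0.004,"dy":0.016,"dz":0.014,"twist":0,"grip":-1},{"dx":-0.0065,"dy":0.0255,"dz":0.019,"twist":0,"grip":-1},{"dx":-0.009,"dy":0.035,"dz":0.0235,"twist":0,"grip":-1},{"dx":-0.0115,"dy":0.045,"dz":0.027,"twist":0,"grip":-1}]' 
python3 -m crank '[{"dx":-0.0026,"dy":0.0103,"dz":0.0023,"twist":0,"grip":-1},{"dx":-0.0053,"dy":0.0208,"dz":0.0034,"twist":0,"grip":-1},{"dx":-0.008,"dy":0.0313,"dz":0.0034,"twist":0,"grip":-1},{"dx":-0.0107,"dy":0.0419,"dz":0.0023,"twist":0,"grip":-1},{"dx":-0.0133,"dy":0.0521,"dz":0,"twist":0,"grip":-1}]' 
python3 -m crank '[{"dx":-0.0026,"dy":0.01,"dz":-0.0033,"twist":0,"grip":-1},{"dx":-0.005,"dy":0.0197,"dz":-0.0078,"twist":0,"grip":-1},{"dx":-0.0073,"dy":0.0288,"dz":-0.0132,"twist":0,"grip":-1},{"dx":-0.0095,"dy":0.0373,"dz":-0.0196,"twist":0,"grip":-1},{"dx":-0.0115,"dy":0.0451,"dz":-0.0269,"twist":0,"grip":-1}]' 
python3 -m crank '[{"dx":0,"dy":0,"dz":0,"twist":0,"grip":-1},{"dx":0,"dy":0,"dz":0,"twist":0,"grip":-1},{"dx":0,"dy":0,"dz":0,"twist":0,"grip":-1},{"dx":0,"dy":0,"dz":0,"twist":0,"grip":1},{"dx":0,"dy":0,"dz":0,"twist":0,"grip":1}]' 
python3 -m crank '[{"dx":0,"dy":0,"dz":0,"twist":0,"grip":1},{"dx":0,"dy":0,"dz":0,"twist":0,"grip":1},{"dx":0,"dy":0,"dz":0,"twist":0,"grip":1},{"dx":0,"dy":0,"dz":0,"twist":0,"grip":1},{"dx":0,"dy":0,"dz":0,"twist":0,"grip":1}]'
python3 - <<'E'
from h import *
im=grab('side','s4')[...,::-1]
cv2.imwrite('pics/s4c.png',cv2.resize(im[100:240,180:350],None,fx=4,fy=4,interpolation=cv2.INTER_CUBIC))
E
```

```text
t: 6.08
eef_pos: [0.4554, 0.154, 0.2011]
ee_rot: [-3.138, 0.001, -1.319]
force: [5.3, 1.4, -2.0]
width: 0.012
gripper_force: 15.0
t: 6.5
eef_pos: [0.4438, 0.1994, 0.2277]
ee_rot: [-3.139, 0.001, -1.32]
force: [10.1, 1.9, -11.9]
width: 0.0115
gripper_force: 15.0
t: 6.92
eef_pos: [0.4307, 0.2509, 0.2278]
ee_rot: [-3.139, -0.0, -1.319]
force: [10.5, -1.1, -6.3]
width: 0.0118
gripper_force: 15.0
t: 7.33
eef_pos: [0.4191, 0.2962, 0.2014]
ee_rot: [-3.138, 0.0, -1.319]
force: [6.1, -1.8, -0.4]
width: 0.0119
gripper_force: 15.0
t: 7.75
eef_pos: [0.4175, 0.2951, 0.2005]
ee_rot: [3.141, -0.0, -1.32]
force: [-0.9, -0.4, -0.0]
width: 0.0203
gripper_force: 0.0
t: 8.17
eef_pos: [0.4176, 0.2951, 0.2007]
ee_rot: [-3.142, -0.0, -1.32]
force: [-0.0, -0.5, -0.3]
width: 0.0531
gripper_force: 0.0
```

View pics/s4c.png

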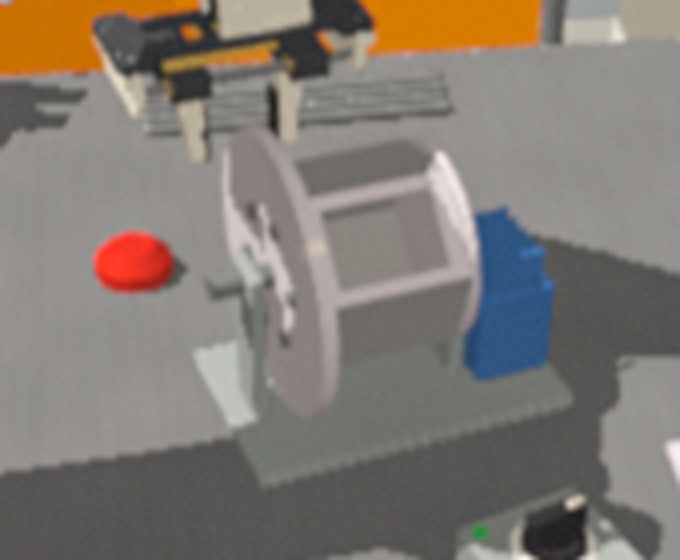

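The hatch is now visible facing -y, with the paint mark at s4c (318,250). I'll measure the angle.

Run:
```python
from h import *
S=lambda x,y:(180+x/4-.4,100+y/4-.4)
for p in((322,192),(428,163),(345,305),(470,277)):print('edge',cyl('side',*S(*p),.081))
for p in((318,250),(306,250),(330,247)):print('paint',cyl('side',*S(*p),.112))
for f in range(-39,28,6):
    print(f,end=' ')
```

```text
edge (np.float64(-0.0341), np.float64(18.0))
edge (np.float64(0.0526), np.float64(13.8))
edge (np.float64(-0.038), np.float64(80.1))
edge (np.float64(0.0623), np.float64(81.0))
paint (np.float64(-0.0606), np.float64(50.0))
paint (np.float64(-0.0691), np.float64(49.1))
paint (np.float64(-0.0515), np.float64(49.9))
-39 -33 -27 -21 -15 -9 -3 3 9 15 21 27
```

```bash
python3 -m crank '[{"dx":0,"dy":0,"dz":0.03,"twist":0,"grip":1},{"dx":0,"dy":0,"dz":0.07,"twist":0,"grip":1},{"dx":0.007,"dy":-0.028,"dz":0.08,"twist":0,"grip":1},{"dx":0.017,"dy":-0.066,"dz":0.08,"twist":0,"grip":1},{"dx":0.0285,"dy":-0.112,"dz":0.08,"twist":0,"grip":1}]' >/dev/null
python3 -m crank '[{"dx":0,"dy":0,"dz":0,"twist":0,"grip":1},{"dx":0,"dy":0,"dz":-0.02,"twist":0,"grip":1},{"dx":0,"dy":0,"dz":-0.04,"twist":0,"grip":1},{"dx":0,"dy":0,"dz":-0.0585,"twist":0,"grip":1},{"dx":0,"dy":0,"dz":-0.0585,"twist":0,"grip":-1}]' 15
python3 -m crank '[{"dx":0,"dy":0,"dz":0,"twist":0,"grip":-1},{"dx":0,"dy":0,"dz":0,"twist":0,"grip":-1},{"dx":0,"dy":0,"dz":0,"twist":0,"grip":-1},{"dx":0,"dy":0,"dz":0,"twist":0,"grip":-1},{"dx":0,"dy":0,"dz":0,"twist":0,"grip":-1}]' >/dev/null
python3 -m crank '[{"dx":0,"dy":0,"dz":0,"twist":0,"grip":-1},{"dx":0,"dy":0,"dz":0,"twist":0,"grip":-1},{"dx":0,"dy":0,"dz":0,"twist":0,"grip":-1},{"dx":0,"dy":0,"dz":0,"twist":0,"grip":-1},{"dx":0,"dy":0,"dz":0,"twist":0,"grip":-1}]' >/dev/null
python3 -m crank '[{"dx":0,"dy":0,"dz":0,"twist":0,"grip":-1},{"dx":0,"dy":0,"dz":0,"twist":0,"grip":-1},{"dx":0,"dy":0,"dz":0,"twist":0,"grip":-1},{"dx":0,"dy":0,"dz":0,"twist":0,"grip":-1},{"dx":0,"dy":0,"dz":0,"twist":0,"grip":-1}]'
python3 -m crank '[{"dx":-0.0025,"dy":0.0099,"dz":0.0039,"twist":0,"grip":-1},{"dx":-0.0051,"dy":0.0201,"dz":0.0067,"twist":0,"grip":-1},{"dx":-0.0078,"dy":0.0304,"dz":0.0084,"twist":0,"grip":-1},{"dx":-0.0105,"dy":0.041,"dz":0.009,"twist":0,"grip":-1},{"dx":-0.0131,"dy":0.0515,"dz":0.0084,"twist":0,"grip":-1}]' >/dev/null
python3 -m crank '[{"dx":-0.0026,"dy":0.0104,"dz":-0.0017,"twist":0,"grip":-1},{"dx":-0.0052,"dy":0.0205,"dz":-0.0045,"twist":0,"grip":-1},{"dx":-0.0078,"dy":0.0304,"dz":-0.0084,"twist":0,"grip":-1},{"dx":-0.0078,"dy":0.0304,"dz":-0.0084,"twist":0,"grip":-1},{"dx":-0.0078,"dy":0.0304,"dz":-0.0084,"twist":0,"grip":-1}]'
python3 - <<'E'
from h import *
im=grab('side','s5')[...,::-1]; im2=grab('top','t5')[...,::-1]
a=cv2.resize(im[100:220,200:330],None,fx=3,fy=4,interpolation=cv2.INTER_CUBIC);b=cv2.resize(im2[150:270,165:295],None,fx=3,fy=4,interpolation=cv2.INTER_CUBIC)
cv2.imwrite('pics/st5.png',np.hstack([a,b]))
E
```

```text
t: 9.05
eef_pos: [0.443, 0.1874, 0.2188]
ee_rot: [3.136, -0.002, -1.321]
force: [-0.5, -1.8, -1.2]
width: 0.0844
gripper_force: 0.0
t: 10.3
eef_pos: [0.4462, 0.1899, 0.2225]
ee_rot: [-3.138, 0.001, -1.319]
force: [6.5, 2.0, -3.8]
width: 0.0121
gripper_force: 15.0
t: 11.13
eef_pos: [0.4254, 0.2712, 0.2215]
ee_rot: [-3.139, -0.001, -1.319]
force: [12.2, -0.5, -10.4]
width: 0.0115
gripper_force: 15.0
```

View pics/st5.png

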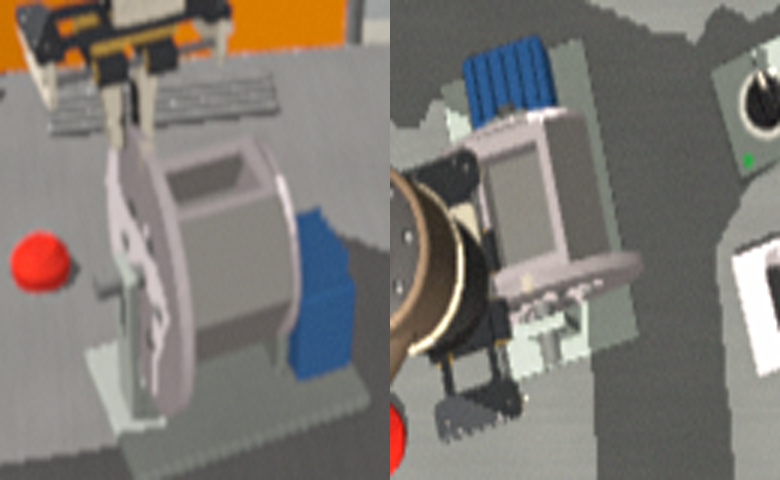

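The hatch now faces roughly up, and both views show the opening. I'll measure the residual angle from the edges and the paint mark.

Run:
```python
from h import *
S=lambda x,y:(200+x/3-.4,100+y/4-.4)
T=lambda x,y:(165+(x-390)/3-.4,150+y/4-.4)
for p in((192,222),(275,193)):print('side edge',cyl('side',*S(*p),.081))
for p in((569,255),(547,125)):print('top edge',cyl('top',*T(*p),.081))
print('paint',cyl('top',*T(527,283),.112))
def loc(n,p,z):
    q=onz(n,*p,z)-AX; return (q@ex).round(4),(q@ey).round(4)
for p in((500,264),(555,248),(537,143),(485,162)): print('open top',loc('top',T(*p),.205))
for p in((168,175),(247,150),(258,182),(178,208)): print('open side',loc('side',S(*p),.205))
```

```text
side edge (np.float64(-0.0323), np.float64(36.6))
side edge (np.float64(0.0566), np.float64(34.1))
top edge (np.float64(-0.0489), np.float64(32.5))
top edge (np.float64(0.0542), np.float64(34.3))
paint (np.float64(-0.064), np.float64(1.5))
open top (np.float64(-0.038), np.float64(0.0258))
open top (np.float64(-0.0403), np.float64(-0.0312))
open top (np.float64(0.0426), np.float64(-0.0327))
open top (np.float64(0.042), np.float64(0.0222))
open side (np.float64(-0.0343), np.float64(0.0118))
open side (np.float64(0.0527), np.float64(0.0155))
open side (np.float64(0.0451), np.float64(-0.0298))
open side (np.float64(-0.041), np.float64(-0.0333))
```

All cues read +1.5° to +4°, so I'll nudge about 2.5° more, release, lift clear to the left and re-measure.

```bash
python3 -m crank '[{"dx":-0.0005,"dy":0.002,"dz":-0.001,"twist":0,"grip":-1},{"dx":-0.001,"dy":0.004,"dz":-0.0019,"twist":0,"grip":-1},{"dx":-0.001,"dy":0.004,"dz":-0.0019,"twist":0,"grip":-1},{"dx":-0.001,"dy":0.004,"dz":-0.0019,"twist":0,"grip":-1},{"dx":-0.001,"dy":0.004,"dz":-0.0019,"twist":0,"grip":1}]' >/dev/null
python3 -m crank '[{"dx":0,"dy":0,"dz":0,"twist":0,"grip":1},{"dx":0,"dy":0,"dz":0,"twist":0,"grip":1},{"dx":0,"dy":0,"dz":0,"twist":0,"grip":1},{"dx":0,"dy":0,"dz":0,"twist":0,"grip":1},{"dx":0,"dy":0,"dz":0,"twist":0,"grip":1}]' 
python3 -m crank '[{"dx":0,"dy":0,"dz":0.03,"twist":0,"grip":1},{"dx":0,"dy":0,"dz":0.07,"twist":0,"grip":1},{"dx":-0.01,"dy":0.03,"dz":0.1,"twist":0,"grip":1},{"dx":-0.03,"dy":0.06,"dz":0.12,"twist":0,"grip":1},{"dx":-0.05,"dy":0.09,"dz":0.13,"twist":0,"grip":1}]' >/dev/null
python3 -m crank '[{"dx":-0.02,"dy":0.03,"dz":0,"twist":0,"grip":1},{"dx":-0.04,"dy":0.06,"dz":0,"twist":0,"grip":1},{"dx":-0.06,"dy":0.09,"dz":0,"twist":0,"grip":1},{"dx":-0.08,"dy":0.12,"dz":0,"twist":0,"grip":1},{"dx":-0.1,"dy":0.15,"dz":0,"twist":0,"grip":1}]'
python3 - <<'E'
from h import *
im2=grab('top','t6')[...,::-1];grab('side','s6')
cv2.imwrite('pics/t6c.png',cv2.resize(im2[155:255,175:255],None,fx=6,fy=6,interpolation=cv2.INTER_CUBIC))
E
```

```text
t: 12.07
eef_pos: [0.4228, 0.2748, 0.2204]
ee_rot: [-3.141, 0.0, -1.319]
force: [-0.1, -0.1, -0.4]
width: 0.0461
gripper_force: 0.0
t: 12.9
eef_pos: [0.2714, 0.5159, 0.3505]
ee_rot: [-3.141, 0.0, -1.319]
force: [1.1, 0.3, -0.0]
width: 0.088
gripper_force: 0.0
```

View pics/t6c.png

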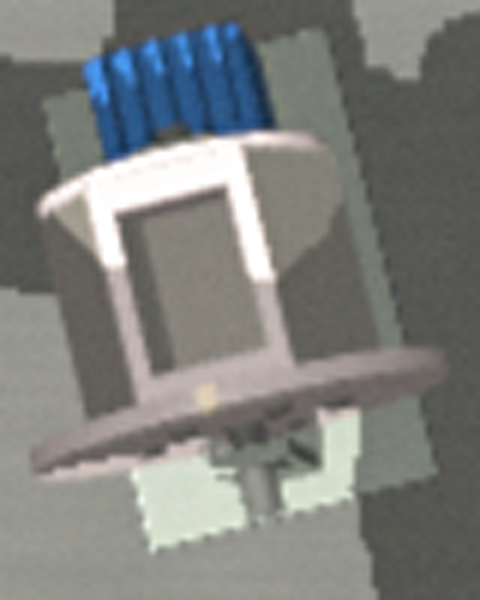

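A clear view: the frame's outer edges run (92,200)-(142,405) and (245,165)-(293,365), the paint mark is at (207,396), and the rim extremes are at (33,465) and (445,360).

Run:
```python
from h import *
T=lambda x,y:(175+x/6-.4,155+y/6-.4)
def loc(p,z):
    q=onz('top',*T(*p),z)-AX; return (q@ex).round(4),(q@ey).round(4)
print('rim',loc((33,465),.135),loc((445,362),.135))
print('far',loc((38,212),.135),loc((340,168),.135))
print('base',loc((152,550),.012),loc((436,480),.012),loc((322,30),.012),loc((45,100),.012))
print('paint',loc((207,396),.247),cyl('top',*T(207,396),.112))
for p in((92,200),(142,405),(245,165),(293,365)):print('edge',loc(p,.205))
for p in((119,215),(150,375),(228,190),(267,345)):print('open',loc(p,.205))
```

```text
rim (np.float64(-0.0628), np.float64(0.114)) (np.float64(-0.0651), np.float64(-0.1109))
far (np.float64(0.0682), np.float64(0.0802)) (np.float64(0.05), np.float64(-0.0821))
base (np.float64(-0.1136), np.float64(0.084)) (np.float64(-0.1159), np.float64(-0.0828)) (np.float64(0.154), np.float64(-0.0827)) (np.float64(0.1553), np.float64(0.0831))
paint (np.float64(-0.0638), np.float64(0.0005)) (np.float64(-0.0638), np.float64(-0.3))
edge (np.float64(0.0534), np.float64(0.0395))
edge (np.float64(-0.0549), np.float64(0.0393))
edge (np.float64(0.051), np.float64(-0.0405))
edge (np.float64(-0.0546), np.float64(-0.0397))
open (np.float64(0.0424), np.float64(0.0279))
open (np.float64(-0.0412), np.float64(0.0318))
open (np.float64(0.0407), np.float64(-0.0291))
open (np.float64(-0.0414), np.float64(-0.0294))
```

The hatch is up to within about 0.5°, and the axle model is confirmed. Now I'll measure the parts, the cover and the switch from the clear top image.

```bash
cat >> h.py <<'E'
def parts(im,z=.016):
    hsv=cv2.cvtColor(im,cv2.COLOR_RGB2HSV);g=im.max(2).astype(int)
    bg=cv2.medianBlur(im,31).max(2).astype(int)
    m=((hsv[...,2]>135)&(hsv[...,1]<45)&(g-bg>25)).astype(np.uint8)
    n,l,s,c=cv2.connectedComponentsWithStats(m);out=[]
    for i in range(1,n):
        if not 60<s[i,4]<190: continue
        if not(310<c[i][0]<500 and 85<c[i][1]<330): continue
        ys,xs=np.where(l==i); r=cv2.minAreaRect(np.stack([xs,ys],1).astype(np.float32))
        b=cv2.boxPoints(r); e=[b[1]-b[0],b[2]-b[1]]; e=e[0] if np.hypot(*e[0])>np.hypot(*e[1]) else e[1]
        ctr=np.array(r[0]);P=onz('top',*ctr,z);Q=onz('top',*(ctr+e/2),z)-onz('top',*(ctr-e/2),z)
        out.append((ctr.round(1).tolist(),np.round(r[1],1).tolist(),P[:2].round(3).tolist(),round(np.degrees(np.arctan2(Q[1],Q[0]))%180,1)))
    return out
E
python3 - <<'E'
from h import *
im=cv2.imread('pics/t6.png')[...,::-1].copy()
for p in parts(im):print(p)
a=cv2.resize(im[150:260,265:425,::-1],None,fx=5,fy=5,interpolation=cv2.INTER_CUBIC)
cv2.imwrite('pics/t6d.png',a)
E
```

```text
([370.4, 183.9], [8.0, 13.6], [0.58, -0.293], np.float64(123.3))
([329.4, 195.5], [13.6, 7.8], [0.54, -0.151], np.float64(57.2))
([402.7, 201.7], [7.8, 13.3], [0.518, -0.402], np.float64(100.9))
([342.5, 208.0], [7.6, 13.7], [0.497, -0.195], np.float64(157.3))
```

View pics/t6d.png

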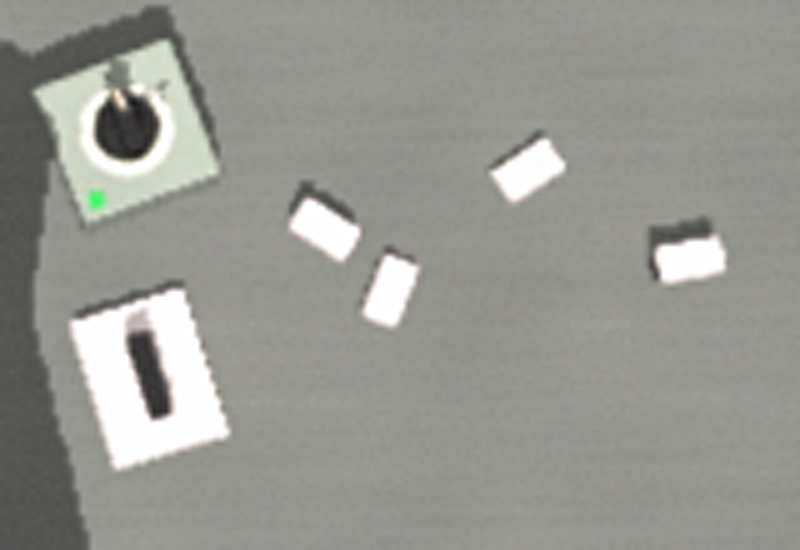

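View pics/t6.png

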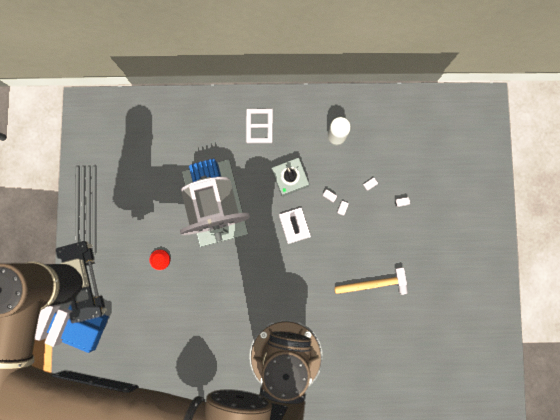

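Four parts remain, and one has already been knocked to (342,208). They are tube A (0.540,-0.151, 57°), flat B (0.497,-0.195, 157°), flat C (0.580,-0.293, 123°) and tube D (0.518,-0.402, 101°). I'll fetch A first.

```bash
python3 -m crank '[{"dx":0.07,"dy":-0.175,"dz":0,"twist":-35,"grip":1},{"dx":0.07,"dy":-0.175,"dz":0,"twist":-35,"grip":1},{"dx":0.07,"dy":-0.175,"dz":0,"twist":-35,"grip":1},{"dx":0.07,"dy":-0.175,"dz":0,"twist":-35,"grip":1},{"dx":0.07,"dy":-0.175,"dz":0,"twist":-35,"grip":1}]' 25 >/dev/null
python3 -m crank '[{"dx":0.07,"dy":-0.175,"dz":0,"twist":-12,"grip":1},{"dx":0.07,"dy":-0.175,"dz":0,"twist":-12,"grip":1},{"dx":0.07,"dy":-0.175,"dz":0,"twist":-12,"grip":1},{"dx":0.07,"dy":-0.175,"dz":0,"twist":-12,"grip":1},{"dx":0.07,"dy":-0.175,"dz":0,"twist":-12,"grip":1}]' >/dev/null
python3 -m crank '[{"dx":0.07,"dy":-0.175,"dz":0,"twist":0,"grip":1},{"dx":0.07,"dy":-0.175,"dz":0,"twist":0,"grip":1},{"dx":0.07,"dy":-0.175,"dz":0,"twist":0,"grip":1},{"dx":0.07,"dy":-0.175,"dz":0,"twist":0,"grip":1},{"dx":0.07,"dy":-0.175,"dz":0,"twist":0,"grip":1}]' >/dev/null
python3 -m crank '[{"dx":0.057,"dy":-0.141,"dz":-0.1,"twist":0,"grip":1},{"dx":0.057,"dy":-0.141,"dz":-0.1,"twist":0,"grip":1},{"dx":0.057,"dy":-0.141,"dz":-0.1,"twist":0,"grip":1},{"dx":0.057,"dy":-0.141,"dz":-0.1,"twist":0,"grip":1},{"dx":0.057,"dy":-0.141,"dz":-0.1,"twist":0,"grip":1}]' >/dev/null
python3 -m crank '[{"dx":0,"dy":0,"dz":-0.1,"twist":0,"grip":1},{"dx":0,"dy":0,"dz":-0.1,"twist":0,"grip":1},{"dx":0,"dy":0,"dz":-0.1,"twist":0,"grip":1},{"dx":0,"dy":0,"dz":-0.1,"twist":0,"grip":1},{"dx":0,"dy":0,"dz":-0.1,"twist":0,"grip":1}]'
python3 - <<'E'
from h import *
for p in parts(grab('top','t7')):print(p)
E
```

```text
t: 15.08
eef_pos: [0.5397, -0.1515, 0.1504]
ee_rot: [3.141, -0.001, -2.139]
force: [0.5, -0.8, 1.3]
width: 0.0879
gripper_force: 0.0
([310.6, 143.4], [12.9, 17.5], [0.724, -0.089], np.float64(102.8))
([368.6, 184.9], [8.5, 17.7], [0.576, -0.287], np.float64(119.9))
([328.4, 195.9], [12.2, 7.2], [0.539, -0.148], np.float64(55.5))
([402.7, 201.7], [7.8, 13.3], [0.518, -0.402], np.float64(100.9))
([342.6, 208.0], [7.8, 13.7], [0.497, -0.196], np.float64(157.3))
```

```bash
python3 -m crank '[{"dx":0,"dy":0,"dz":-0.04,"twist":0,"grip":0.2},{"dx":0,"dy":0,"dz":-0.08,"twist":0,"grip":0.2},{"dx":0,"dy":0,"dz":-0.11,"twist":0,"grip":0.2},{"dx":0,"dy":0,"dz":-0.13,"twist":0,"grip":0.2},{"dx":0,"dy":0,"dz":-0.144,"twist":0,"grip":0.2}]' 25
python3 -m crank '[{"dx":0,"dy":0,"dz":0,"twist":0,"grip":-1},{"dx":0,"dy":0,"dz":0,"twist":0,"grip":-1},{"dx":0,"dy":0,"dz":0,"twist":0,"grip":-1},{"dx":0,"dy":0,"dz":0,"twist":0,"grip":-1},{"dx":0,"dy":0,"dz":0,"twist":0,"grip":-1}]' >/dev/null
python3 -m crank '[{"dx":0,"dy":0,"dz":0,"twist":0,"grip":-1},{"dx":0,"dy":0,"dz":0,"twist":0,"grip":-1},{"dx":0,"dy":0,"dz":0,"twist":0,"grip":-1},{"dx":0,"dy":0,"dz":0,"twist":0,"grip":-1},{"dx":0,"dy":0,"dz":0,"twist":0,"grip":-1}]'
```

```text
t: 15.55
eef_pos: [0.541, -0.1511, 0.0064]
ee_rot: [-3.14, 0.001, -2.139]
force: [-0.3, 0.5, -0.1]
width: 0.0598
gripper_force: 0.0
t: 16.38
eef_pos: [0.541, -0.1513, 0.0078]
ee_rot: [-3.139, 0.001, -2.139]
force: [-0.8, 1.8, 6.7]
width: 0.0241
gripper_force: 25.0
```

```bash
python3 -m crank '[{"dx":0,"dy":0,"dz":0.2,"twist":0,"grip":-1},{"dx":0,"dy":0,"dz":0.2,"twist":0,"grip":-1},{"dx":0,"dy":0,"dz":0.2,"twist":0,"grip":-1},{"dx":0,"dy":0,"dz":0.2,"twist":0,"grip":-1},{"dx":0,"dy":0,"dz":0.2,"twist":0,"grip":-1}]' >/dev/null
python3 -m crank '[{"dx":-0.015,"dy":0.15,"dz":0.094,"twist":-35,"grip":-1},{"dx":-0.015,"dy":0.15,"dz":0.094,"twist":-35,"grip":-1},{"dx":-0.015,"dy":0.15,"dz":0.094,"twist":-35,"grip":-1},{"dx":-0.015,"dy":0.15,"dz":0.094,"twist":-35,"grip":-1},{"dx":-0.015,"dy":0.15,"dz":0.094,"twist":-35,"grip":-1}]' >/dev/null
python3 -m crank '[{"dx":-0.02,"dy":0.19,"dz":0,"twist":-8,"grip":-1},{"dx":-0.02,"dy":0.19,"dz":0,"twist":-8,"grip":-1},{"dx":-0.02,"dy":0.19,"dz":0,"twist":-8,"grip":-1},{"dx":-0.02,"dy":0.19,"dz":0,"twist":-8,"grip":-1},{"dx":-0.02,"dy":0.19,"dz":0,"twist":-8,"grip":-1}]' 
python3 -m crank '[{"dx":-0.005,"dy":0.051,"dz":0,"twist":0,"grip":-1},{"dx":-0.005,"dy":0.051,"dz":0,"twist":0,"grip":-1},{"dx":-0.005,"dy":0.051,"dz":-0.03,"twist":0,"grip":-1},{"dx":-0.005,"dy":0.051,"dz":-0.06,"twist":0,"grip":-1},{"dx":-0.005,"dy":0.051,"dz":-0.086,"twist":0,"grip":-1}]' 
python3 -m crank '[{"dx":0,"dy":0,"dz":0,"twist":0,"grip":-1},{"dx":0,"dy":0,"dz":0,"twist":0,"grip":-1},{"dx":0,"dy":0,"dz":0,"twist":0,"grip":0.2},{"dx":0,"dy":0,"dz":0,"twist":0,"grip":0.2},{"dx":0,"dy":0,"dz":0,"twist":0,"grip":0.2}]'
python3 -m crank '[{"dx":0,"dy":0,"dz":0,"twist":0,"grip":0.2},{"dx":0,"dy":0,"dz":0.04,"twist":0,"grip":0.2},{"dx":0,"dy":0,"dz":0.08,"twist":0,"grip":0.2},{"dx":0,"dy":0,"dz":0.08,"twist":0,"grip":0.2},{"dx":0,"dy":0,"dz":0.08,"twist":0,"grip":0.2}]'
python3 - <<'E'
from h import *
for p in parts(grab('top','t8')):print(p)
im=grab('side','s8')[...,::-1]
cv2.imwrite('pics/s8c.png',cv2.resize(im[80:280,180:380],None,fx=3,fy=3,interpolation=cv2.INTER_CUBIC))
E
```

```text
t: 17.63
eef_pos: [0.5039, 0.1914, 0.3008]
ee_rot: [3.141, 0.001, -2.875]
force: [0.8, -0.1, -1.0]
width: 0.024
gripper_force: 25.0
t: 18.05
eef_pos: [0.4992, 0.2399, 0.2132]
ee_rot: [3.141, 0.0, -2.875]
force: [-0.1, -0.2, -1.4]
width: 0.0242
gripper_force: 25.0
t: 18.47
eef_pos: [0.5007, 0.2401, 0.2163]
ee_rot: [3.14, 0.003, -2.876]
force: [0.5, -0.2, -0.5]
width: 0.0386
gripper_force: 0.0
t: 18.88
eef_pos: [0.501, 0.2405, 0.2978]
ee_rot: [3.139, 0.006, -2.876]
force: [0.5, 0.6, -1.7]
width: 0.0524
gripper_force: 0.0
([370.4, 183.9], [8.0, 13.6], [0.58, -0.293], np.float64(123.3))
([402.7, 201.7], [7.8, 13.3], [0.518, -0.402], np.float64(100.9))
([342.5, 208.0], [7.7, 13.8], [0.497, -0.195], np.float64(155.9))
```

View pics/s8c.png

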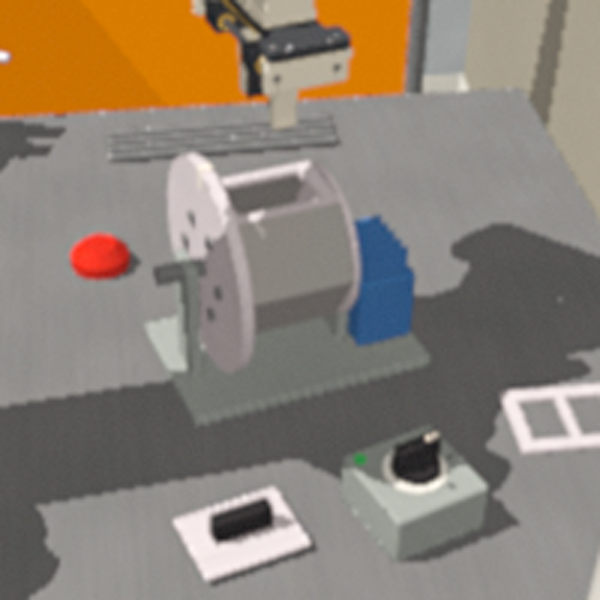

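Tube A went in, and the hatch is still up. Next is flat B.

```bash
python3 -m crank '[{"dx":0,"dy":-0.2,"dz":0,"twist":-35,"grip":0.2},{"dx":0,"dy":-0.2,"dz":0,"twist":-35,"grip":0.2},{"dx":0,"dy":-0.2,"dz":0,"twist":-35,"grip":0.2},{"dx":0,"dy":-0.2,"dz":0,"twist":-35,"grip":0.2},{"dx":0,"dy":-0.2,"dz":0,"twist":-35,"grip":0.2}]' >/dev/null
python3 -m crank '[{"dx":0,"dy":-0.2,"dz":0,"twist":-3,"grip":0.2},{"dx":0,"dy":-0.2,"dz":0,"twist":-3,"grip":0.2},{"dx":0,"dy":-0.2,"dz":0,"twist":-3,"grip":0.2},{"dx":0,"dy":-0.2,"dz":0,"twist":-3,"grip":0.2},{"dx":0,"dy":-0.2,"dz":0,"twist":-3,"grip":0.2}]' >/dev/null
python3 -m crank '[{"dx":-0.003,"dy":-0.035,"dz":-0.15,"twist":0,"grip":0.2},{"dx":-0.003,"dy":-0.035,"dz":-0.15,"twist":0,"grip":0.2},{"dx":-0.003,"dy":-0.035,"dz":-0.15,"twist":0,"grip":0.2},{"dx":-0.003,"dy":-0.035,"dz":-0.15,"twist":0,"grip":0.2},{"dx":-0.003,"dy":-0.035,"dz":-0.15,"twist":0,"grip":0.2}]'
python3 -m crank '[{"dx":0,"dy":0,"dz":-0.04,"twist":0,"grip":0.2},{"dx":0,"dy":0,"dz":-0.08,"twist":0,"grip":0.2},{"dx":0,"dy":0,"dz":-0.11,"twist":0,"grip":0.2},{"dx":0,"dy":0,"dz":-0.13,"twist":0,"grip":0.2},{"dx":0,"dy":0,"dz":-0.14,"twist":0,"grip":0.2}]' 25
python3 -m crank '[{"dx":0,"dy":0,"dz":0,"twist":0,"grip":-1},{"dx":0,"dy":0,"dz":0,"twist":0,"grip":-1},{"dx":0,"dy":0,"dz":0,"twist":0,"grip":-1},{"dx":0,"dy":0,"dz":0,"twist":0,"grip":-1},{"dx":0,"dy":0,"dz":0,"twist":0,"grip":-1}]' >/dev/null
python3 -m crank '[{"dx":0,"dy":0,"dz":0,"twist":0,"grip":-1},{"dx":0,"dy":0,"dz":0,"twist":0,"grip":-1},{"dx":0,"dy":0,"dz":0,"twist":0,"grip":-1},{"dx":0,"dy":0,"dz":0,"twist":0,"grip":-1},{"dx":0,"dy":0,"dz":0,"twist":0,"grip":-1}]'
```

```text
t: 20.23
eef_pos: [0.4917, -0.1957, 0.1374]
ee_rot: [-3.139, -0.012, 2.741]
force: [-2.4, -1.2, -0.7]
width: 0.0529
gripper_force: 0.0
t: 20.65
eef_pos: [0.4961, -0.195, 0.0026]
ee_rot: [-3.14, -0.003, 2.744]
force: [0.3, 0.4, 0.6]
width: 0.0524
gripper_force: 0.0
t: 21.48
eef_pos: [0.4978, -0.1954, 0.0057]
ee_rot: [3.141, 0.002, 2.744]
force: [-2.4, 0.6, 7.9]
width: 0.0238
gripper_force: 25.0
```

```bash
python3 -m crank '[{"dx":0,"dy":0,"dz":0.2,"twist":0,"grip":-1},{"dx":0,"dy":0,"dz":0.2,"twist":0,"grip":-1},{"dx":0,"dy":0,"dz":0.2,"twist":0,"grip":-1},{"dx":0,"dy":0,"dz":0.2,"twist":0,"grip":-1},{"dx":0,"dy":0,"dz":0.2,"twist":0,"grip":-1}]' >/dev/null
python3 -m crank '[{"dx":0.003,"dy":0.17,"dz":0.09,"twist":30,"grip":-1},{"dx":0.003,"dy":0.17,"dz":0.09,"twist":30,"grip":-1},{"dx":0.003,"dy":0.17,"dz":0.09,"twist":30,"grip":-1},{"dx":0.003,"dy":0.17,"dz":0.09,"twist":30,"grip":-1},{"dx":0.003,"dy":0.17,"dz":0.09,"twist":30,"grip":-1}]' >/dev/null
python3 -m crank '[{"dx":0,"dy":0.19,"dz":0,"twist":8,"grip":-1},{"dx":0,"dy":0.19,"dz":0,"twist":8,"grip":-1},{"dx":0,"dy":0.19,"dz":0,"twist":8,"grip":-1},{"dx":0,"dy":0.19,"dz":0,"twist":8,"grip":-1},{"dx":0,"dy":0.19,"dz":0,"twist":8,"grip":-1}]' 
python3 -m crank '[{"dx":0,"dy":0.075,"dz":0,"twist":0,"grip":-1},{"dx":0,"dy":0.075,"dz":0,"twist":0,"grip":-1},{"dx":0,"dy":0.075,"dz":-0.02,"twist":0,"grip":-1},{"dx":0,"dy":0.075,"dz":-0.05,"twist":0,"grip":-1},{"dx":0,"dy":0.075,"dz":-0.08,"twist":0,"grip":-1}]' 
python3 -m crank '[{"dx":0,"dy":0,"dz":0,"twist":0,"grip":-1},{"dx":0,"dy":0,"dz":0,"twist":0,"grip":-1},{"dx":0,"dy":0,"dz":0,"twist":0,"grip":0.2},{"dx":0,"dy":0,"dz":0,"twist":0,"grip":0.2},{"dx":0,"dy":0,"dz":0,"twist":0,"grip":0.2}]'
python3 -m crank '[{"dx":0,"dy":0,"dz":0,"twist":0,"grip":0.2},{"dx":0,"dy":0,"dz":0.04,"twist":0,"grip":0.2},{"dx":0,"dy":0,"dz":0.08,"twist":0,"grip":0.2},{"dx":0,"dy":0,"dz":0.08,"twist":0,"grip":0.2},{"dx":0,"dy":0,"dz":0.08,"twist":0,"grip":0.2}]'
python3 - <<'E'
from h import *
for p in parts(grab('top','t9')):print(p)
E
```

```text
t: 22.73
eef_pos: [0.4992, 0.1681, 0.2947]
ee_rot: [3.141, 0.001, -2.875]
force: [1.0, 0.3, -0.6]
width: 0.0237
gripper_force: 25.0
t: 23.15
eef_pos: [0.4997, 0.2407, 0.2142]
ee_rot: [3.14, 0.002, -2.875]
force: [-0.7, 0.7, -1.7]
width: 0.0235
gripper_force: 25.0
t: 23.57
eef_pos: [0.5008, 0.2402, 0.2165]
ee_rot: [3.14, 0.003, -2.876]
force: [0.1, 0.4, -0.4]
width: 0.0383
gripper_force: 0.0
t: 23.98
eef_pos: [0.501, 0.2404, 0.2979]
ee_rot: [3.139, 0.006, -2.876]
force: [0.4, 0.8, -1.5]
width: 0.0526
gripper_force: 0.0
([370.4, 183.9], [8.0, 13.6], [0.58, -0.293], np.float64(123.3))
([402.7, 201.7], [7.8, 13.3], [0.518, -0.402], np.float64(100.9))
```

```bash
python3 -m crank '[{"dx":0.025,"dy":-0.19,"dz":0,"twist":-35,"grip":0.2},{"dx":0.025,"dy":-0.19,"dz":0,"twist":-35,"grip":0.2},{"dx":0.025,"dy":-0.19,"dz":0,"twist":-35,"grip":0.2},{"dx":0.025,"dy":-0.19,"dz":0,"twist":-35,"grip":0.2},{"dx":0.025,"dy":-0.19,"dz":0,"twist":-35,"grip":0.2}]' >/dev/null
python3 -m crank '[{"dx":0.025,"dy":-0.19,"dz":0,"twist":-35,"grip":0.2},{"dx":0.025,"dy":-0.19,"dz":0,"twist":-35,"grip":0.2},{"dx":0.025,"dy":-0.19,"dz":0,"twist":-35,"grip":0.2},{"dx":0.025,"dy":-0.19,"dz":0,"twist":-35,"grip":0.2},{"dx":0.025,"dy":-0.19,"dz":0,"twist":-35,"grip":0.2}]' >/dev/null
python3 -m crank '[{"dx":0.03,"dy":-0.153,"dz":-0.1,"twist":-1,"grip":0.2},{"dx":0.03,"dy":-0.153,"dz":-0.1,"twist":-1,"grip":0.2},{"dx":0.03,"dy":-0.153,"dz":-0.1,"twist":-1,"grip":0.2},{"dx":0.03,"dy":-0.153,"dz":-0.1,"twist":-1,"grip":0.2},{"dx":0.03,"dy":-0.153,"dz":-0.1,"twist":-1,"grip":0.2}]'
python3 -m crank '[{"dx":0,"dy":0,"dz":-0.04,"twist":0,"grip":0.2},{"dx":0,"dy":0,"dz":-0.08,"twist":0,"grip":0.2},{"dx":0,"dy":0,"dz":-0.12,"twist":0,"grip":0.2},{"dx":0,"dy":0,"dz":-0.16,"twist":0,"grip":0.2},{"dx":0,"dy":0,"dz":-0.19,"twist":0,"grip":0.2}]' 25
python3 -m crank '[{"dx":0,"dy":0,"dz":0,"twist":0,"grip":-1},{"dx":0,"dy":0,"dz":0,"twist":0,"grip":-1},{"dx":0,"dy":0,"dz":0,"twist":0,"grip":-1},{"dx":0,"dy":0,"dz":0,"twist":0,"grip":-1},{"dx":0,"dy":0,"dz":0,"twist":0,"grip":-1}]' >/dev/null
python3 -m crank '[{"dx":0,"dy":0,"dz":0,"twist":0,"grip":-1},{"dx":0,"dy":0,"dz":0,"twist":0,"grip":-1},{"dx":0,"dy":0,"dz":0,"twist":0,"grip":-1},{"dx":0,"dy":0,"dz":0,"twist":0,"grip":-1},{"dx":0,"dy":0,"dz":0,"twist":0,"grip":-1}]'
```

```text
t: 25.28
eef_pos: [0.578, -0.2962, 0.1894]
ee_rot: [-3.138, -0.005, 2.165]
force: [-0.9, 0.5, -1.1]
width: 0.0525
gripper_force: 0.0
t: 25.7
eef_pos: [0.5777, -0.2927, 0.0006]
ee_rot: [-3.139, -0.003, 2.167]
force: [-0.2, -0.8, 0.5]
width: 0.0526
gripper_force: 0.0
t: 26.53
eef_pos: [0.5797, -0.2933, 0.0043]
ee_rot: [-3.142, -0.0, 2.168]
force: [0.2, 1.4, 0.1]
width: 0.0236
gripper_force: 24.9
```

```bash
python3 -m crank '[{"dx":0,"dy":0,"dz":0.2,"twist":0,"grip":-1},{"dx":0,"dy":0,"dz":0.2,"twist":0,"grip":-1},{"dx":0,"dy":0,"dz":0.2,"twist":0,"grip":-1},{"dx":0,"dy":0,"dz":0.2,"twist":0,"grip":-1},{"dx":0,"dy":0,"dz":0.2,"twist":0,"grip":-1}]' >/dev/null
python3 -m crank '[{"dx":-0.03,"dy":0.163,"dz":0.09,"twist":33,"grip":-1},{"dx":-0.03,"dy":0.163,"dz":0.09,"twist":33,"grip":-1},{"dx":-0.03,"dy":0.163,"dz":0.09,"twist":33,"grip":-1},{"dx":-0.03,"dy":0.163,"dz":0.09,"twist":33,"grip":-1},{"dx":-0.03,"dy":0.163,"dz":0.09,"twist":33,"grip":-1}]' >/dev/null
python3 -m crank '[{"dx":-0.025,"dy":0.18,"dz":0,"twist":33,"grip":-1},{"dx":-0.025,"dy":0.18,"dz":0,"twist":33,"grip":-1},{"dx":-0.025,"dy":0.18,"dz":0,"twist":33,"grip":-1},{"dx":-0.025,"dy":0.18,"dz":0,"twist":33,"grip":-1},{"dx":-0.025,"dy":0.18,"dz":0,"twist":33,"grip":-1}]' >/dev/null
python3 -m crank '[{"dx":-0.025,"dy":0.19,"dz":0,"twist":5,"grip":-1},{"dx":-0.025,"dy":0.19,"dz":0,"twist":5,"grip":-1},{"dx":-0.025,"dy":0.19,"dz":0,"twist":5,"grip":-1},{"dx":-0.025,"dy":0.19,"dz":0,"twist":5,"grip":-1},{"dx":-0.025,"dy":0.19,"dz":0,"twist":5,"grip":-1}]' 
python3 -m crank '[{"dx":0,"dy":0,"dz":0,"twist":0,"grip":-1},{"dx":0,"dy":0,"dz":-0.02,"twist":0,"grip":-1},{"dx":0,"dy":0,"dz":-0.05,"twist":0,"grip":-1},{"dx":0,"dy":0,"dz":-0.08,"twist":0,"grip":-1},{"dx":0,"dy":0,"dz":-0.08,"twist":0,"grip":-1}]' 
python3 -m crank '[{"dx":0,"dy":0,"dz":0,"twist":0,"grip":-1},{"dx":0,"dy":0,"dz":0,"twist":0,"grip":-1},{"dx":0,"dy":0,"dz":0,"twist":0,"grip":0.2},{"dx":0,"dy":0,"dz":0,"twist":0,"grip":0.2},{"dx":0,"dy":0,"dz":0,"twist":0,"grip":0.2}]'
python3 -m crank '[{"dx":0,"dy":0,"dz":0,"twist":0,"grip":0.2},{"dx":0,"dy":0,"dz":0.04,"twist":0,"grip":0.2},{"dx":0,"dy":0,"dz":0.08,"twist":0,"grip":0.2},{"dx":0,"dy":0,"dz":0.08,"twist":0,"grip":0.2},{"dx":0,"dy":0,"dz":0.08,"twist":0,"grip":0.2}]'
python3 - <<'E'
from h import *
for p in parts(grab('top','t10')):print(p)
E
```

```text
t: 28.2
eef_pos: [0.4989, 0.243, 0.2942]
ee_rot: [3.141, 0.0, -2.875]
force: [1.3, -0.8, -0.6]
width: 0.0237
gripper_force: 24.9
t: 28.62
eef_pos: [0.4967, 0.2376, 0.2086]
ee_rot: [-3.139, -0.009, -2.877]
force: [-0.9, -0.6, -2.7]
width: 0.0237
gripper_force: 24.9
t: 29.03
eef_pos: [0.5005, 0.2401, 0.2158]
ee_rot: [3.14, 0.002, -2.876]
force: [0.3, -0.7, -0.2]
width: 0.0382
gripper_force: 0.0
t: 29.45
eef_pos: [0.501, 0.2405, 0.2975]
ee_rot: [3.139, 0.005, -2.876]
force: [0.1, 0.7, -0.8]
width: 0.0527
gripper_force: 0.0
([402.7, 201.7], [7.8, 13.3], [0.518, -0.402], np.float64(100.9))
```

```bash
python3 -m crank '[{"dx":0,"dy":-0.2,"dz":0,"twist":33,"grip":0.2},{"dx":0,"dy":-0.2,"dz":0,"twist":33,"grip":0.2},{"dx":0,"dy":-0.2,"dz":0,"twist":33,"grip":0.2},{"dx":0,"dy":-0.2,"dz":0,"twist":33,"grip":0.2},{"dx":0,"dy":-0.2,"dz":0,"twist":33,"grip":0.2}]' >/dev/null
python3 -m crank '[{"dx":0,"dy":-0.2,"dz":0,"twist":33,"grip":0.2},{"dx":0,"dy":-0.2,"dz":0,"twist":33,"grip":0.2},{"dx":0,"dy":-0.2,"dz":0,"twist":33,"grip":0.2},{"dx":0,"dy":-0.2,"dz":0,"twist":33,"grip":0.2},{"dx":0,"dy":-0.2,"dz":0,"twist":33,"grip":0.2}]' >/dev/null
python3 -m crank '[{"dx":0.018,"dy":-0.2,"dz":0,"twist":21,"grip":0.2},{"dx":0.018,"dy":-0.2,"dz":0,"twist":21,"grip":0.2},{"dx":0.018,"dy":-0.2,"dz":0,"twist":21,"grip":0.2},{"dx":0.018,"dy":-0.2,"dz":0,"twist":21,"grip":0.2},{"dx":0.018,"dy":-0.2,"dz":0,"twist":21,"grip":0.2}]' >/dev/null
python3 -m crank '[{"dx":0,"dy":-0.042,"dz":-0.15,"twist":0,"grip":0.2},{"dx":0,"dy":-0.042,"dz":-0.15,"twist":0,"grip":0.2},{"dx":0,"dy":-0.042,"dz":-0.15,"twist":0,"grip":0.2},{"dx":0,"dy":-0.042,"dz":-0.15,"twist":0,"grip":0.2},{"dx":0,"dy":-0.042,"dz":-0.15,"twist":0,"grip":0.2}]'
python3 -m crank '[{"dx":0,"dy":0,"dz":-0.04,"twist":0,"grip":0.2},{"dx":0,"dy":0,"dz":-0.08,"twist":0,"grip":0.2},{"dx":0,"dy":0,"dz":-0.11,"twist":0,"grip":0.2},{"dx":0,"dy":0,"dz":-0.13,"twist":0,"grip":0.2},{"dx":0,"dy":0,"dz":-0.138,"twist":0,"grip":0.2}]' 25
python3 -m crank '[{"dx":0,"dy":0,"dz":0,"twist":0,"grip":-1},{"dx":0,"dy":0,"dz":0,"twist":0,"grip":-1},{"dx":0,"dy":0,"dz":0,"twist":0,"grip":-1},{"dx":0,"dy":0,"dz":0,"twist":0,"grip":-1},{"dx":0,"dy":0,"dz":0,"twist":0,"grip":-1}]' >/dev/null
python3 -m crank '[{"dx":0,"dy":0,"dz":0,"twist":0,"grip":-1},{"dx":0,"dy":0,"dz":0,"twist":0,"grip":-1},{"dx":0,"dy":0,"dz":0,"twist":0,"grip":-1},{"dx":0,"dy":0,"dz":0,"twist":0,"grip":-1},{"dx":0,"dy":0,"dz":0,"twist":0,"grip":-1}]'
```

```text
t: 31.17
eef_pos: [0.5128, -0.3764, 0.1356]
ee_rot: [3.131, 0.008, -1.391]
force: [-1.5, -0.5, -0.6]
width: 0.0524
gripper_force: 0.0
t: 31.58
eef_pos: [0.5162, -0.3764, 0.0038]
ee_rot: [3.138, 0.002, -1.388]
force: [-0.5, 1.0, 1.2]
width: 0.0527
gripper_force: 0.0
t: 32.42
eef_pos: [0.5184, -0.3778, 0.0079]
ee_rot: [-3.14, -0.001, -1.388]
force: [-1.8, 1.9, 7.4]
width: 0.0229
gripper_force: 25.0
```

The row limit left me 24 mm short in y, so the grip is on the tube's end. I'll open, look again and regrip.

```bash
python3 -m crank '[{"dx":0,"dy":0,"dz":0,"twist":0,"grip":0.3},{"dx":0,"dy":0,"dz":0,"twist":0,"grip":0.3},{"dx":0,"dy":0,"dz":0,"twist":0,"grip":0.3},{"dx":0,"dy":0,"dz":0,"twist":0,"grip":0.3},{"dx":0,"dy":0,"dz":0,"twist":0,"grip":0.3}]' >/dev/null
python3 -m crank '[{"dx":0,"dy":-0.008,"dz":0,"twist":0,"grip":0.3},{"dx":0,"dy":-0.016,"dz":0,"twist":0,"grip":0.3},{"dx":0,"dy":-0.024,"dz":0,"twist":0,"grip":0.3},{"dx":0,"dy":-0.024,"dz":0,"twist":0,"grip":0.3},{"dx":0,"dy":-0.024,"dz":0,"twist":0,"grip":0.3}]'
python3 - <<'E'
from h import *
for p in parts(grab('top','t11'),.024):print(p)
E
```

```text
t: 33.25
eef_pos: [0.5173, -0.4023, 0.006]
ee_rot: [3.141, 0.0, -1.389]
force: [0.4, -0.8, 0.8]
width: 0.057
gripper_force: 0.0
([388.8, 170.6], [3.5, 24.7], [0.624, -0.356], np.float64(156.9))
([322.0, 233.6], [7.3, 18.4], [0.41, -0.123], np.float64(127.6))
```

```bash
python3 -m crank '[{"dx":0,"dy":0,"dz":0,"twist":0,"grip":-1},{"dx":0,"dy":0,"dz":0,"twist":0,"grip":-1},{"dx":0,"dy":0,"dz":0,"twist":0,"grip":-1},{"dx":0,"dy":0,"dz":0,"twist":0,"grip":-1},{"dx":0,"dy":0,"dz":0,"twist":0,"grip":-1}]' >/dev/null
python3 -m crank '[{"dx":0,"dy":0,"dz":0,"twist":0,"grip":-1},{"dx":0,"dy":0,"dz":0,"twist":0,"grip":-1},{"dx":0,"dy":0,"dz":0,"twist":0,"grip":-1},{"dx":0,"dy":0,"dz":0,"twist":0,"grip":-1},{"dx":0,"dy":0,"dz":0,"twist":0,"grip":-1}]'
python3 -m crank '[{"dx":0,"dy":0,"dz":0.2,"twist":0,"grip":-1},{"dx":0,"dy":0,"dz":0.2,"twist":0,"grip":-1},{"dx":0,"dy":0,"dz":0.2,"twist":0,"grip":-1},{"dx":0,"dy":0,"dz":0.2,"twist":0,"grip":-1},{"dx":0,"dy":0,"dz":0.2,"twist":0,"grip":-1}]' >/dev/null
python3 -m crank '[{"dx":0,"dy":0.15,"dz":0.09,"twist":-30,"grip":-1},{"dx":0,"dy":0.15,"dz":0.09,"twist":-30,"grip":-1},{"dx":0,"dy":0.15,"dz":0.09,"twist":-30,"grip":-1},{"dx":0,"dy":0.15,"dz":0.09,"twist":-30,"grip":-1},{"dx":0,"dy":0.15,"dz":0.09,"twist":-30,"grip":-1}]' >/dev/null
python3 -m crank '[{"dx":0,"dy":0.17,"dz":0,"twist":-30,"grip":-1},{"dx":0,"dy":0.17,"dz":0,"twist":-30,"grip":-1},{"dx":0,"dy":0.17,"dz":0,"twist":-30,"grip":-1},{"dx":0,"dy":0.17,"dz":0,"twist":-30,"grip":-1},{"dx":0,"dy":0.17,"dz":0,"twist":-30,"grip":-1}]' >/dev/null
python3 -m crank '[{"dx":-0.018,"dy":0.17,"dz":0,"twist":-26,"grip":-1},{"dx":-0.018,"dy":0.17,"dz":0,"twist":-26,"grip":-1},{"dx":-0.018,"dy":0.17,"dz":0,"twist":-26,"grip":-1},{"dx":-0.018,"dy":0.17,"dz":0,"twist":-26,"grip":-1},{"dx":-0.018,"dy":0.17,"dz":0,"twist":-26,"grip":-1}]' >/dev/null
python3 -m crank '[{"dx":0,"dy":0.15,"dz":0,"twist":0,"grip":-1},{"dx":0,"dy":0.15,"dz":0,"twist":0,"grip":-1},{"dx":0,"dy":0.15,"dz":0,"twist":0,"grip":-1},{"dx":0,"dy":0.15,"dz":0,"twist":0,"grip":-1},{"dx":0,"dy":0.15,"dz":0,"twist":0,"grip":-1}]'
```

```text
t: 34.13
eef_pos: [0.5177, -0.4014, 0.0064]
ee_rot: [-3.141, -0.0, -1.388]
force: [-0.3, 1.2, 0.7]
width: 0.0239
gripper_force: 24.6
t: 36.22
eef_pos: [0.4994, 0.2427, 0.2954]
ee_rot: [3.142, -0.001, -2.886]
force: [-0.5, -0.0, 0.0]
width: 0.024
gripper_force: 24.6
```

```bash
python3 -m crank '[{"dx":0,"dy":-0.001,"dz":-0.02,"twist":1,"grip":-1},{"dx":0,"dy":-0.001,"dz":-0.05,"twist":1,"grip":-1},{"dx":0,"dy":-0.001,"dz":-0.08,"twist":1,"grip":-1},{"dx":0,"dy":-0.001,"dz":-0.08,"twist":1,"grip":-1},{"dx":0,"dy":-0.001,"dz":-0.08,"twist":1,"grip":-1}]' 
python3 -m crank '[{"dx":0,"dy":0,"dz":0,"twist":0,"grip":-1},{"dx":0,"dy":0,"dz":0,"twist":0,"grip":-1},{"dx":0,"dy":0,"dz":0,"twist":0,"grip":0.2},{"dx":0,"dy":0,"dz":0,"twist":0,"grip":0.2},{"dx":0,"dy":0,"dz":0,"twist":0,"grip":0.2}]' >/dev/null
python3 -m crank '[{"dx":0,"dy":0,"dz":0,"twist":0,"grip":0.2},{"dx":0,"dy":0,"dz":0.04,"twist":0,"grip":0.2},{"dx":0,"dy":0,"dz":0.08,"twist":0,"grip":0.2},{"dx":0,"dy":0,"dz":0.11,"twist":0,"grip":0.2},{"dx":0,"dy":0,"dz":0.11,"twist":0,"grip":0.2}]' >/dev/null
python3 -m crank '[{"dx":-0.06,"dy":0.15,"dz":0,"twist":0,"grip":0.2},{"dx":-0.06,"dy":0.15,"dz":0,"twist":0,"grip":0.2},{"dx":-0.06,"dy":0.15,"dz":0,"twist":0,"grip":0.2},{"dx":-0.06,"dy":0.15,"dz":0,"twist":0,"grip":0.2},{"dx":-0.06,"dy":0.15,"dz":0,"twist":0,"grip":0.2}]' >/dev/null
python3 -m crank '[{"dx":-0.08,"dy":0.12,"dz":0,"twist":0,"grip":0.2},{"dx":-0.08,"dy":0.12,"dz":0,"twist":0,"grip":0.2},{"dx":-0.08,"dy":0.12,"dz":0,"twist":0,"grip":0.2},{"dx":-0.08,"dy":0.12,"dz":0,"twist":0,"grip":0.2},{"dx":-0.08,"dy":0.12,"dz":0,"twist":0,"grip":0.2}]'
python3 - <<'E'
from h import *
im=grab('top','t12');print(parts(im)); b=im[...,::-1]
cv2.imwrite('pics/t12c.png',cv2.resize(b[155:255,175:315],None,fx=5.5,fy=5.5,interpolation=cv2.INTER_CUBIC))
E
```

```text
t: 36.63
eef_pos: [0.4991, 0.2366, 0.2156]
ee_rot: [-3.14, -0.003, -2.872]
force: [-0.7, 0.3, 0.9]
width: 0.0238
gripper_force: 24.6
t: 38.3
eef_pos: [0.3572, 0.5107, 0.3252]
ee_rot: [-3.141, -0.001, -2.868]
force: [0.5, -0.7, 0.1]
width: 0.0529
gripper_force: 0.0
[]
```

View pics/t12c.png

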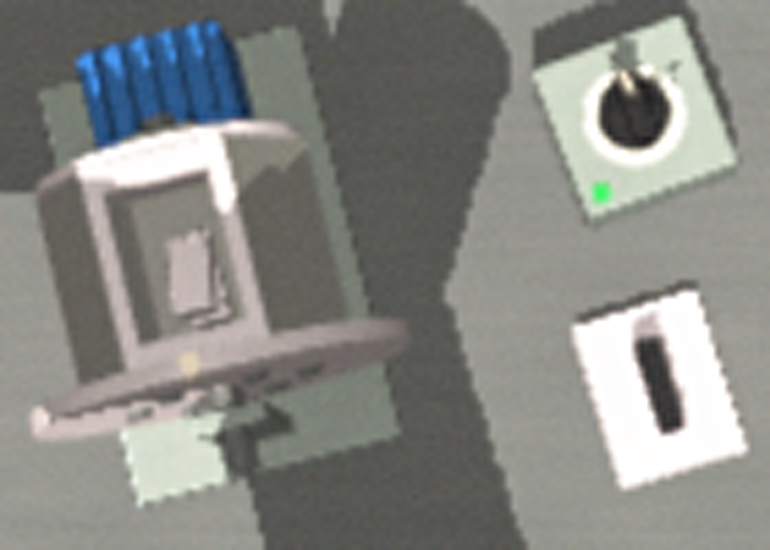

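All parts are in the drum and the hatch is still up. The cover plate's corners are (575,325), (695,290), (747,450), (622,488), and the switch bar is at (635,110).

Run:
```python
from h import *
T=lambda x,y:(175+x/5.5-.4,155+y/5.5-.4)
def loc(p,z):
    q=onz('top',*T(*p),z)-AX; return (q@ex).round(4),(q@ey).round(4)
for p in((82,185),(128,370),(222,155),(268,335)):print('edge',loc(p,.205))
for p in((107,195),(137,342),(205,178),(242,328)):print('open',loc(p,.205))
c=[onz('top',*T(*p),.012) for p in((575,325),(695,290),(747,450),(622,488))]
print('cover',np.mean(c,0).round(4)); 
for a,b in((3,0),(2,1),(1,0),(2,3)):
    d=c[b]-c[a];print(np.linalg.norm(d).round(4),np.degrees(np.arctan2(d[1],d[0])).round(1))
h=[onz('top',*T(*p),.04) for p in((638,342),(664,333),(685,426),(662,433))];print('handle',np.mean(h,0).round(4))
b=[onz('top',*T(*p),.055) for p in((533,72),(680,15),(738,160),(590,222))];print('box',np.mean(b,0).round(4))
d=b[1]-b[2];print(np.degrees(np.arctan2(d[1],d[0])))
d=b[0]-b[3];print(np.degrees(np.arctan2(d[1],d[0])))
```

```text
edge (np.float64(0.0528), np.float64(0.041))
edge (np.float64(-0.054), np.float64(0.0403))
edge (np.float64(0.0493), np.float64(-0.0386))
edge (np.float64(-0.0548), np.float64(-0.0393))
open (np.float64(0.0438), np.float64(0.0287))
open (np.float64(-0.0402), np.float64(0.0318))
open (np.float64(0.0391), np.float64(-0.0264))
open (np.float64(-0.0474), np.float64(-0.0263))
cover [ 0.4396 -0.0308  0.012 ]
0.1056 15.7
0.1048 17.3
0.0781 106.0
0.0811 106.5
handle [ 0.4404 -0.0319  0.04  ]
box [ 0.603  -0.0165  0.055 ]
20.901010744903562
20.29829405733503
```

```bash
python3 -m crank '[{"dx":0.028,"dy":-0.18,"dz":0,"twist":0.6,"grip":0.2},{"dx":0.028,"dy":-0.18,"dz":0,"twist":0.6,"grip":0.2},{"dx":0.028,"dy":-0.18,"dz":0,"twist":0.6,"grip":0.2},{"dx":0.028,"dy":-0.18,"dz":0,"twist":0.6,"grip":0.2},{"dx":0.028,"dy":-0.18,"dz":0,"twist":0.6,"grip":0.2}]' >/dev/null
python3 -m crank '[{"dx":0.028,"dy":-0.18,"dz":0,"twist":0,"grip":0.2},{"dx":0.028,"dy":-0.18,"dz":0,"twist":0,"grip":0.2},{"dx":0.028,"dy":-0.18,"dz":0,"twist":0,"grip":0.2},{"dx":0.028,"dy":-0.18,"dz":0,"twist":0,"grip":0.2},{"dx":0.028,"dy":-0.18,"dz":0,"twist":0,"grip":0.2}]' >/dev/null
python3 -m crank '[{"dx":0.027,"dy":-0.182,"dz":0,"twist":0,"grip":0.2},{"dx":0.027,"dy":-0.182,"dz":0,"twist":0,"grip":0.2},{"dx":0.027,"dy":-0.182,"dz":0,"twist":0,"grip":0.2},{"dx":0.027,"dy":-0.182,"dz":0,"twist":0,"grip":0.2},{"dx":0.027,"dy":-0.182,"dz":0,"twist":0,"grip":0.2}]' >/dev/null
python3 -m crank '[{"dx":0,"dy":0,"dz":-0.17,"twist":0,"grip":0.2},{"dx":0,"dy":0,"dz":-0.17,"twist":0,"grip":0.2},{"dx":0,"dy":0,"dz":-0.17,"twist":0,"grip":0.2},{"dx":0,"dy":0,"dz":-0.17,"twist":0,"grip":0.2},{"dx":0,"dy":0,"dz":-0.17,"twist":0,"grip":0.2}]'
```

```text
t: 40.02
eef_pos: [0.4377, -0.0362, 0.1503]
ee_rot: [3.14, -0.01, -2.864]
force: [-1.4, -0.2, -0.8]
width: 0.0525
gripper_force: 0.0
```

```bash
python3 -m crank '[{"dx":0,"dy":0,"dz":0,"twist":0,"grip":0.2},{"dx":0,"dy":0,"dz":0,"twist":0,"grip":0.2},{"dx":0,"dy":0,"dz":0,"twist":0,"grip":0.2},{"dx":0,"dy":0,"dz":0,"twist":0,"grip":0.2},{"dx":0,"dy":0,"dz":0,"twist":0,"grip":0.2}]'
```

```text
t: 40.43
eef_pos: [0.4437, -0.0341, 0.1581]
ee_rot: [3.142, 0.003, -2.861]
force: [-0.3, -0.1, -0.1]
width: 0.0524
gripper_force: 0.0
```

```bash
python3 -m crank '[{"dx":-0.0035,"dy":0.003,"dz":-0.03,"twist":0,"grip":0.2},{"dx":-0.0035,"dy":0.003,"dz":-0.065,"twist":0,"grip":0.2},{"dx":-0.0035,"dy":0.003,"dz":-0.1,"twist":0,"grip":0.2},{"dx":-0.0035,"dy":0.003,"dz":-0.125,"twist":0,"grip":0.2},{"dx":-0.0035,"dy":0.003,"dz":-0.14,"twist":0,"grip":0.2}]' 40
python3 -m crank '[{"dx":0,"dy":0,"dz":0,"twist":0,"grip":-1},{"dx":0,"dy":0,"dz":0,"twist":0,"grip":-1},{"dx":0,"dy":0,"dz":0,"twist":0,"grip":-1},{"dx":0,"dy":0,"dz":0,"twist":0,"grip":-1},{"dx":0,"dy":0,"dz":0,"twist":0,"grip":-1}]' >/dev/null
python3 -m crank '[{"dx":0,"dy":0,"dz":0,"twist":0,"grip":-1},{"dx":0,"dy":0,"dz":0,"twist":0,"grip":-1},{"dx":0,"dy":0,"dz":0,"twist":0,"grip":-1},{"dx":0,"dy":0,"dz":0,"twist":0,"grip":-1},{"dx":0,"dy":0,"dz":0,"twist":0,"grip":-1}]'
```

```text
t: 40.85
eef_pos: [0.4384, -0.0316, 0.0146]
ee_rot: [3.142, -0.001, -2.861]
force: [-0.1, 0.8, 0.3]
width: 0.0522
gripper_force: 0.0
t: 41.68
eef_pos: [0.4399, -0.0312, 0.0173]
ee_rot: [-3.142, 0.002, -2.861]
force: [-1.2, 0.7, 9.2]
width: 0.0176
gripper_force: 40.0
```

```bash
python3 -m crank '[{"dx":0,"dy":0,"dz":0.03,"twist":0,"grip":-1},{"dx":0,"dy":0,"dz":0.07,"twist":0,"grip":-1},{"dx":0,"dy":0,"dz":0.11,"twist":0,"grip":-1},{"dx":0,"dy":0,"dz":0.15,"twist":0,"grip":-1},{"dx":0,"dy":0,"dz":0.19,"twist":0,"grip":-1}]'
python3 -m crank '[{"dx":0.006,"dy":0.02,"dz":0.03,"twist":-1.8,"grip":-1},{"dx":0.012,"dy":0.045,"dz":0.06,"twist":-1.8,"grip":-1},{"dx":0.018,"dy":0.07,"dz":0.08,"twist":-1.8,"grip":-1},{"dx":0.024,"dy":0.1,"dz":0.1,"twist":-1.8,"grip":-1},{"dx":0.03,"dy":0.13,"dz":0.1,"twist":-1.8,"grip":-1}]' >/dev/null
python3 -m crank '[{"dx":0.006,"dy":0.03,"dz":0,"twist":0,"grip":-1},{"dx":0.013,"dy":0.06,"dz":0,"twist":0,"grip":-1},{"dx":0.019,"dy":0.09,"dz":0,"twist":0,"grip":-1},{"dx":0.025,"dy":0.12,"dz":0,"twist":0,"grip":-1},{"dx":0.03,"dy":0.141,"dz":0,"twist":0,"grip":-1}]' >/dev/null
python3 -m crank '[{"dx":0,"dy":0,"dz":0,"twist":0,"grip":-1},{"dx":0,"dy":0,"dz":0,"twist":0,"grip":-1},{"dx":0,"dy":0,"dz":0,"twist":0,"grip":-1},{"dx":0,"dy":0,"dz":0,"twist":0,"grip":-1},{"dx":0,"dy":0,"dz":0,"twist":0,"grip":-1}]' 
python3 -m crank '[{"dx":0,"dy":0,"dz":0,"twist":0,"grip":-1},{"dx":0,"dy":0,"dz":0,"twist":0,"grip":-1},{"dx":0,"dy":0,"dz":0,"twist":0,"grip":-1},{"dx":0,"dy":0,"dz":0,"twist":0,"grip":-1},{"dx":0,"dy":0,"dz":0,"twist":0,"grip":-1}]'
```

```text
t: 42.1
eef_pos: [0.4382, -0.0317, 0.2086]
ee_rot: [3.141, 0.0, -2.861]
force: [0.8, 0.7, -2.1]
width: 0.0176
gripper_force: 40.0
t: 43.35
eef_pos: [0.4989, 0.2387, 0.3066]
ee_rot: [3.141, 0.0, -2.893]
force: [-0.3, 0.1, -1.6]
width: 0.0178
gripper_force: 40.0
t: 43.77
eef_pos: [0.4992, 0.2394, 0.3063]
ee_rot: [3.142, 0.0, -2.893]
force: [0.9, 0.4, -2.0]
width: 0.0177
gripper_force: 40.0
```

```bash
python3 -m crank '[{"dx":0.001,"dy":0.001,"dz":-0.03,"twist":0,"grip":-1},{"dx":0.001,"dy":0.001,"dz":-0.05,"twist":0,"grip":-1},{"dx":0.001,"dy":0.001,"dz":-0.07,"twist":0,"grip":-1},{"dx":0.001,"dy":0.001,"dz":-0.074,"twist":0,"grip":-1},{"dx":0.001,"dy":0.001,"dz":-0.076,"twist":0,"grip":-1}]'
python3 -m crank '[{"dx":0,"dy":0,"dz":-0.003,"twist":0,"grip":-1},{"dx":0,"dy":0,"dz":-0.006,"twist":0,"grip":-1},{"dx":0,"dy":0,"dz":-0.009,"twist":0,"grip":-1},{"dx":0,"dy":0,"dz":-0.011,"twist":0,"grip":-1},{"dx":0,"dy":0,"dz":-0.013,"twist":0,"grip":-1}]'
python3 -m crank '[{"dx":0,"dy":0,"dz":-0.001,"twist":0,"grip":-1},{"dx":0,"dy":0,"dz":-0.002,"twist":0,"grip":-1},{"dx":0,"dy":0,"dz":-0.003,"twist":0,"grip":-1},{"dx":0,"dy":0,"dz":-0.003,"twist":0,"grip":-1},{"dx":0,"dy":0,"dz":-0.003,"twist":0,"grip":-1}]'
```

```text
t: 44.18
eef_pos: [0.4998, 0.2402, 0.2294]
ee_rot: [-3.14, -0.002, -2.892]
force: [-0.7, 0.6, -2.0]
width: 0.0174
gripper_force: 40.0
t: 44.6
eef_pos: [0.5003, 0.2407, 0.2176]
ee_rot: [3.141, 0.001, -2.892]
force: [0.4, -0.5, -1.9]
width: 0.0176
gripper_force: 40.0
t: 45.02
eef_pos: [0.5003, 0.2405, 0.2145]
ee_rot: [-3.142, 0.0, -2.892]
force: [-0.9, 0.6, -1.1]
width: 0.018
gripper_force: 40.0
```

The cover reached the home height without resistance. I'll release it gently, back off and look.

```bash
python3 -m crank '[{"dx":0,"dy":0,"dz":-0.001,"twist":0,"grip":-1},{"dx":0,"dy":0,"dz":-0.001,"twist":0,"grip":-1},{"dx":0,"dy":0,"dz":-0.001,"twist":0,"grip":0.2},{"dx":0,"dy":0,"dz":-0.001,"twist":0,"grip":0.2},{"dx":0,"dy":0,"dz":-0.001,"twist":0,"grip":0.2}]'
python3 -m crank '[{"dx":0,"dy":0,"dz":0,"twist":0,"grip":0.2},{"dx":0,"dy":0,"dz":0,"twist":0,"grip":0.2},{"dx":0,"dy":0,"dz":0.03,"twist":0,"grip":0.2},{"dx":0,"dy":0,"dz":0.07,"twist":0,"grip":0.2},{"dx":0,"dy":0,"dz":0.11,"twist":0,"grip":0.2}]'
python3 -m crank '[{"dx":0.03,"dy":-0.17,"dz":0,"twist":0,"grip":0.2},{"dx":0.03,"dy":-0.17,"dz":0,"twist":0,"grip":0.2},{"dx":0.03,"dy":-0.17,"dz":0,"twist":0,"grip":0.2},{"dx":0.03,"dy":-0.17,"dz":0,"twist":0,"grip":0.2},{"dx":0.03,"dy":-0.17,"dz":0,"twist":0,"grip":0.2}]'
python3 - <<'E'
from h import *
im=grab('side','s13')[...,::-1];im2=grab('top','t13')[...,::-1]
a=cv2.resize(im[100:220,200:330],None,fx=3,fy=4,interpolation=cv2.INTER_CUBIC);b=cv2.resize(im2[150:270,165:295],None,fx=3,fy=4,interpolation=cv2.INTER_CUBIC)
cv2.imwrite('pics/st13.png',np.hstack([a,b]))
E
```

```text
t: 45.43
eef_pos: [0.5002, 0.2407, 0.2133]
ee_rot: [3.141, 0.0, -2.892]
force: [-0.5, -0.0, -0.4]
width: 0.0325
gripper_force: 0.0
t: 45.85
eef_pos: [0.4996, 0.24, 0.3238]
ee_rot: [-3.14, -0.002, -2.892]
force: [1.9, 0.6, 1.1]
width: 0.0521
gripper_force: 0.0
t: 46.27
eef_pos: [0.5303, 0.0659, 0.3236]
ee_rot: [-3.141, 0.0, -2.895]
force: [-0.9, 0.2, 0.6]
width: 0.0528
gripper_force: 0.0
```

View pics/st13.png

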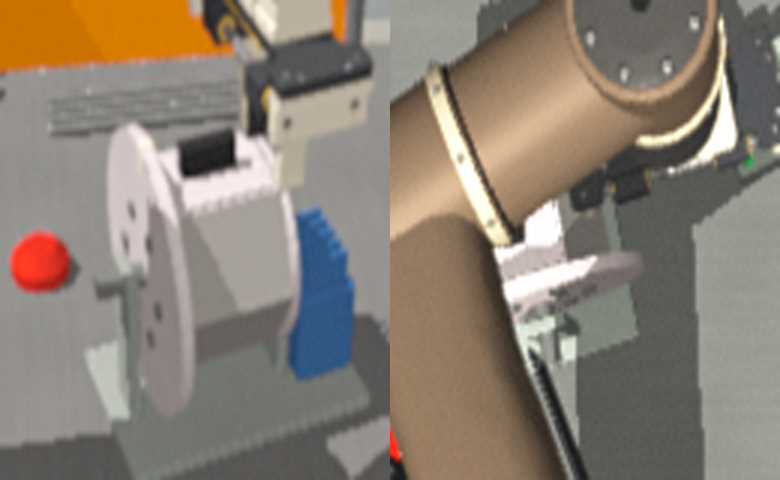

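The side view shows the cover flat on the hatch with its handle centred at (208,153). That is my last picture, so from here I'll check by numbers: the handle against its prediction, then the switch bar angle.

Run:
```python
from h import *
im=cv2.imread('pics/s13.png');g=im.max(2)
m=(g<70).astype(np.uint8);n,l,s,c=cv2.connectedComponentsWithStats(m)
i=l[100+153//4,200+208//3];ys,xs=np.where(l==i);print('handle mask',s[i],c[i].round(2))
H=np.array([.5,.24,0])
pts=[proj('side',H+sx*.03*ex+sy*.009*ey+z*ez) for sx in(-1,1) for sy in(-1,1) for z in(.209,.237)]
q=np.array(pts);hull=cv2.convexHull(q.astype(np.float32));M=cv2.moments(hull);print('pred',q.min(0).round(1),q.max(0).round(1),M['m10']/M['m00'],M['m01']/M['m00'],M['m00'])
r=cv2.fitLine(np.stack([xs,ys],1).astype(np.float32),cv2.DIST_L2,0,.01,.01).ravel();print('slope meas',r[1]/r[0])
a=np.zeros((420,560),np.uint8);cv2.fillConvexPoly(a,hull.round().astype(int),1);ys,xs=np.where(a)
r=cv2.fitLine(np.stack([xs,ys],1).astype(np.float32),cv2.DIST_L2,0,.01,.01).ravel();print('slope pred',r[1]/r[0])
# switch
im=cv2.imread('pics/t12.png');T=lambda x,y:(175+x/5.5-.4,155+y/5.5-.4)
B=np.array([.603,-.0165])
for nm,p,z in(('pointer',(626,82),.09),('tickstop',(674,70),.055),('tickrest',(627,48),.055)):
    d=onz('top',*T(*p),z)[:2]-B;print(nm,d.round(3),np.degrees(np.arctan2(d[1],d[0])).round(1))
im=cv2.imread('pics/s8.png')
u,v=proj('side',(.603,-.0165,.079));print(u,v)
g=im.max(2);print(g[int(v)-12:int(v)+13,int(u)-14:int(u)+15])
```

```text
handle mask [260 133  18  11 148] [268.66 138.11]
pred [257.1 130.3] [278.4 145.4] 267.73846470469255 137.8285066881257 238.4197207314428
slope meas -0.22760011
slope pred -0.25334144
pointer [0.015 0.006] 20.4
tickstop [ 0.029 -0.024] -39.6
tickrest [0.043 0.005] 6.2
316.8942600507678 229.30226009609981
[[ 86  87  86  87  87  87  89  85  87  87  85  88  85  87  87  89  88  87
   89  87  86  85  86  88  89  88  87  87  87]
 [ 84  84  86  89  86  86  87  87  88  87  85  86  87  87  86  87  87  90
   89  88  86  84  87  88  88  88  87  88  87]
 [ 84  84  87  86  86  89  86  88  89  88  88  86  85  87  87  89  86  88
   88  88  87  89  87  86  89  89  86  86  87]
 [ 85  85  85  86  89  86  86  90  88  87  85  84  86  84  86  88  89  88
   89  87  88  86  87  87  89  88  87  90  87]
 [ 87  85  83  84  86  87  88  86  88  90  87  85  86  85  89  85  85  87
   91  91  95  93  90  85  88  86  88  88  87]
 [ 86  83  84  84  88  86  85  87  88  89  86  84  87  82  84  87  90  95
  104 106 108 104  89  84  87  87  90  90  90]
 [ 86  85  86  86  88  86  85  85  87  87  86  87  86  84  89 101 10
[... 1531 characters left out ...]
173 170 118  54  33  35  34  34  38  37  39  40
   41  40  49  59  57  50  97 166 174 149 159]
 [117 113 112 113 114 136 171 177 139  80  40  34  37  39  46  43  47  52
   52  52  58  57  55  50 101 168 183 163 178]
 [144 125 116 111 113 126 163 179 164 120  66  40  44  49  52  55  57  60
   59  59  56  49  44  70 137 193 208 189 190]
 [177 164 141 128 123 121 145 170 177 158 123 109  84  57  49  49  52  53
   52  47  45  55  90 153 200 229 221 199 194]
 [194 188 176 167 162 142 139 154 173 184 189 202 182 142 116  84  58  54
   56  61  97 149 190 232 244 239 212 184 182]
 [195 195 191 188 186 175 169 168 177 209 234 249 244 226 211 182 161 161
  162 166 193 232 247 255 245 217 189 164 153]]
```

The cover matches its seated prediction to within a pixel. The switch rests at 20.5°, with the stop 60° clockwise of it. Now I'll approach the switch.

```bash
python3 -m crank '[{"dx":0.073,"dy":-0.082,"dz":0,"twist":6.4,"grip":0.2},{"dx":0.073,"dy":-0.082,"dz":0,"twist":6.4,"grip":0.2},{"dx":0.073,"dy":-0.082,"dz":-0.03,"twist":6.4,"grip":0.2},{"dx":0.073,"dy":-0.082,"dz":-0.07,"twist":6.4,"grip":0.2},{"dx":0.073,"dy":-0.082,"dz":-0.11,"twist":6.4,"grip":0.2}]' 30 >/dev/null
python3 -m crank '[{"dx":0,"dy":0,"dz":-0.02,"twist":0,"grip":0.2},{"dx":0,"dy":0,"dz":-0.04,"twist":0,"grip":0.2},{"dx":0,"dy":0,"dz":-0.05,"twist":0,"grip":0.2},{"dx":0,"dy":0,"dz":-0.05,"twist":0,"grip":0.2},{"dx":0,"dy":0,"dz":-0.05,"twist":0,"grip":0.2}]' >/dev/null
python3 -m crank '[{"dx":0,"dy":0,"dz":0,"twist":0,"grip":0.2},{"dx":0,"dy":0,"dz":0,"twist":0,"grip":0.2},{"dx":0,"dy":0,"dz":0,"twist":0,"grip":0.2},{"dx":0,"dy":0,"dz":0,"twist":0,"grip":0.2},{"dx":0,"dy":0,"dz":0,"twist":0,"grip":0.2}]'
python3 - <<'E'
from h import *
im=grab('side','s14');u,v=proj('side',(.5,.24,.223));g=im.max(2);n,l,s,c=cv2.connectedComponentsWithStats((g<70).astype(np.uint8));i=l[int(v),int(u)];print(s[i],c[i])
E
```

```text
t: 47.62
eef_pos: [0.6034, -0.0114, 0.1639]
ee_rot: [-3.142, 0.001, -2.781]
force: [-0.1, 0.1, 0.1]
width: 0.0528
gripper_force: 0.0
[260 133  18  11 150] [268.57333333 138.11333333]
```

```bash
python3 -m crank '[{"dx":-0.0005,"dy":-0.005,"dz":-0.02,"twist":0,"grip":0.2},{"dx":-0.0005,"dy":-0.005,"dz":-0.045,"twist":0,"grip":0.2},{"dx":-0.0005,"dy":-0.005,"dz":-0.07,"twist":0,"grip":0.2},{"dx":-0.0005,"dy":-0.005,"dz":-0.085,"twist":0,"grip":0.2},{"dx":-0.0005,"dy":-0.005,"dz":-0.093,"twist":0,"grip":0.2}]' 30
python3 -m crank '[{"dx":0,"dy":0,"dz":0,"twist":0,"grip":0.2},{"dx":0,"dy":0,"dz":0,"twist":0,"grip":-1},{"dx":0,"dy":0,"dz":0,"twist":0,"grip":-1},{"dx":0,"dy":0,"dz":0,"twist":0,"grip":-1},{"dx":0,"dy":0,"dz":0,"twist":0,"grip":-1}]'  >/dev/null
python3 -m crank '[{"dx":0,"dy":0,"dz":0,"twist":0,"grip":-1},{"dx":0,"dy":0,"dz":0,"twist":0,"grip":-1},{"dx":0,"dy":0,"dz":0,"twist":0,"grip":-1},{"dx":0,"dy":0,"dz":0,"twist":0,"grip":-1},{"dx":0,"dy":0,"dz":0,"twist":0,"grip":-1}]'
```

```text
t: 48.08
eef_pos: [0.6014, -0.0168, 0.0681]
ee_rot: [3.141, -0.003, -2.781]
force: [0.3, -0.0, -1.0]
width: 0.0527
gripper_force: 0.0
t: 48.92
eef_pos: [0.6039, -0.019, 0.071]
ee_rot: [-3.138, 0.001, -2.781]
force: [5.2, -14.1, -2.3]
width: 0.0138
gripper_force: 30.0
```

```bash
python3 -m crank '[{"dx":0.001,"dy":-0.0025,"dz":0,"twist":0,"grip":-1},{"dx":0.001,"dy":-0.0025,"dz":0,"twist":-6,"grip":-1},{"dx":0.001,"dy":-0.0025,"dz":0,"twist":-12,"grip":-1},{"dx":0.001,"dy":-0.0025,"dz":0,"twist":-18,"grip":-1},{"dx":0.001,"dy":-0.0025,"dz":0,"twist":-24,"grip":-1}]'
python3 -m crank '[{"dx":0,"dy":0,"dz":0,"twist":-6,"grip":-1},{"dx":0,"dy":0,"dz":0,"twist":-12,"grip":-1},{"dx":0,"dy":0,"dz":0,"twist":-18,"grip":-1},{"dx":0,"dy":0,"dz":0,"twist":-24,"grip":-1},{"dx":0,"dy":0,"dz":0,"twist":-29,"grip":-1}]'
python3 -m crank '[{"dx":0,"dy":0,"dz":0,"twist":-4,"grip":-1},{"dx":0,"dy":0,"dz":0,"twist":-7,"grip":-1},{"dx":0,"dy":0,"dz":0,"twist":-9,"grip":-1},{"dx":0,"dy":0,"dz":0,"twist":-10,"grip":-1},{"dx":0,"dy":0,"dz":0,"twist":-10,"grip":-1}]'
python3 -c "
from h import *
s=arm.get_state();print(s['moment'],s['ee_rot'])"
```

```text
t: 49.33
eef_pos: [0.604, -0.0188, 0.071]
ee_rot: [3.141, 0.001, 3.079]
force: [-1.0, 0.8, 3.8]
width: 0.0138
gripper_force: 30.0
t: 49.75
eef_pos: [0.6042, -0.0183, 0.071]
ee_rot: [3.14, 0.001, 2.573]
force: [-1.9, 2.4, 2.7]
width: 0.0137
gripper_force: 30.0
t: 50.17
eef_pos: [0.6043, -0.0183, 0.071]
ee_rot: [3.14, 0.001, 2.404]
force: [-1.4, 5.0, 4.0]
width: 0.0142
gripper_force: 30.6
[1.52261776 0.22917223 0.68413799] [3.14010375e+00 8.33909150e-04 2.40384801e+00]
```

The tool turned 63° and the wrist moment rose to 0.68 N m, well above the spring, so the switch is at its stop. Now I'll let go, lift, and park at the front right.

```bash
python3 -m crank '[{"dx":0,"dy":0,"dz":0,"twist":0,"grip":-1},{"dx":0,"dy":0,"dz":0,"twist":0,"grip":1},{"dx":0,"dy":0,"dz":0,"twist":0,"grip":1},{"dx":0,"dy":0,"dz":0,"twist":0,"grip":1},{"dx":0,"dy":0,"dz":0,"twist":0,"grip":1}]'
python3 -m crank '[{"dx":0,"dy":0,"dz":0,"twist":0,"grip":1},{"dx":0,"dy":0,"dz":0,"twist":0,"grip":1},{"dx":0,"dy":0,"dz":0,"twist":0,"grip":1},{"dx":0,"dy":0,"dz":0,"twist":0,"grip":1},{"dx":0,"dy":0,"dz":0,"twist":0,"grip":1}]'
python3 -m crank '[{"dx":0,"dy":0,"dz":0,"twist":0,"grip":1},{"dx":0,"dy":0,"dz":0,"twist":0,"grip":1},{"dx":0,"dy":0,"dz":0.03,"twist":0,"grip":1},{"dx":0,"dy":0,"dz":0.07,"twist":0,"grip":1},{"dx":0,"dy":0,"dz":0.11,"twist":0,"grip":1}]'
python3 -m crank '[{"dx":0,"dy":0,"dz":0.04,"twist":0,"grip":1},{"dx":0,"dy":0,"dz":0.08,"twist":0,"grip":1},{"dx":0,"dy":0,"dz":0.12,"twist":0,"grip":1},{"dx":0,"dy":0,"dz":0.15,"twist":0,"grip":1},{"dx":0,"dy":0,"dz":0.15,"twist":0,"grip":1}]' >/dev/null
python3 -m crank '[{"dx":-0.03,"dy":-0.17,"dz":0,"twist":0,"grip":1},{"dx":-0.03,"dy":-0.17,"dz":0,"twist":0,"grip":1},{"dx":-0.03,"dy":-0.17,"dz":0,"twist":0,"grip":1},{"dx":-0.03,"dy":-0.17,"dz":0,"twist":0,"grip":1},{"dx":-0.03,"dy":-0.17,"dz":0,"twist":0,"grip":1}]' >/dev/null
python3 -m crank '[{"dx":-0.05,"dy":-0.17,"dz":0,"twist":0,"grip":1},{"dx":-0.05,"dy":-0.17,"dz":0,"twist":0,"grip":1},{"dx":-0.05,"dy":-0.17,"dz":0,"twist":0,"grip":1},{"dx":-0.05,"dy":-0.17,"dz":0,"twist":0,"grip":1},{"dx":-0.05,"dy":-0.17,"dz":0,"twist":0,"grip":1}]'
python3 - <<'E'
from h import *
im=grab('top','t15');a=cv2.imread('pics/t12.png')[...,::-1];print('parts',parts(im))
# handle and plate centroid in the top view against prediction
g=im.max(2);u,v=proj('top',(.5,.24,.237));n,l,s,c=cv2.connectedComponentsWithStats((g<75).astype(np.uint8));i=l[int(v),int(u)];print('handle',s[i],c[i].round(1),'pred',u,v)
P=onz('top',*c[i],.23)-AX;print('handle local',(P@ex).round(4),(P@ey).round(4))
# switch: difference to earlier image around the box; paint mark
def sw(x):
    x=x[150:205,265:315].astype(int);return x
print('switch diff',np.abs(sw(im)-sw(a)).mean(), np.abs(sw(im)-sw(a)).max(2)[20:32,17:32].mean())
for nm,x in(('now',im),('before',a)):
    y=x.astype(int);r=y[158:182,275:305]; m=(r[...,0]-r[...,2]>15)&(r[...,0]>120); ys,xs=np.where(m);print(nm,'pointer px',xs.mean()+275 if len(xs) else None,ys.mean()+158 if len(ys) else None)
    r=y[205:235,190:225]; w=(r[...,0]-r[...,2]>18); ys,xs=np.where(w);print(nm,'paint',len(xs),(xs.mean()+190,ys.mean()+205) if len(xs) else None)
E
```

```text
t: 50.58
eef_pos: [0.6028, -0.0193, 0.0697]
ee_rot: [-3.14, -0.001, 2.403]
force: [-0.6, 1.9, 0.7]
width: 0.0348
gripper_force: 0.7
t: 51.0
eef_pos: [0.6037, -0.0192, 0.0703]
ee_rot: [-3.142, 0.0, 2.403]
force: [0.1, -0.0, 0.2]
width: 0.0685
gripper_force: 0.0
t: 51.42
eef_pos: [0.6028, -0.0192, 0.1807]
ee_rot: [-3.139, -0.001, 2.403]
force: [1.1, -0.2, 0.3]
width: 0.0874
gripper_force: 0.0
t: 52.67
eef_pos: [0.5216, -0.3633, 0.3298]
ee_rot: [-3.14, -0.0, 2.4]
force: [-0.6, 1.4, -0.1]
width: 0.0877
gripper_force: 0.0
parts [([335.5, 99.0], [10.0, 9.0], [0.883, -0.179], np.float64(178.9)), ([323.6, 129.9], [5.9, 25.2], [0.772, -0.135], np.float64(160.1)), ([333.4, 129.4], [7.8, 27.2], [0.773, -0.169], np.float64(165.3)), ([404.1, 140.7], [5.1, 34.8], [0.731, -0.414], np.float64(160.1)), ([431.4, 194.0], [29.4, 12.7], [0.543, -0.501], np.float64(72.8))]
handle [201 192   8  19  95] [204.6 200.7] pred 204.7544049796308 200.165078717082
handle local -0.0004 0.0019
switch diff 34.633575757575755 28.81111111111111
now pointer px 291.05 174.05
now paint 123 (np.float64(202.4227642276423), np.float64(221.84552845528455))
before pointer px 289.9047619047619 173.23809523809524
before paint 44 (np.float64(204.0), np.float64(224.54545454545456))
```

Run:
```python
from h import *
for f in('t6','t12','t15'):
    y=cv2.imread(f'pics/{f}.png')[...,::-1].astype(float);r=y[214:228,196:222];d=r[...,0]-r[...,2];d=np.clip(d-np.median(d)-12,0,None)
    ys,xs=np.mgrid[214:228,196:222];u,v=(d*xs).sum()/d.sum(),(d*ys).sum()/d.sum();print(f,d.sum().round(),round(u,2),round(v,2),cyl('top',u,v,.112))
# flange rim, plate tilt from side picture: plate corners height check via handle ends
```

```text
t6 142.0 209.03 220.71 (np.float64(-0.0641), np.float64(-0.4))
t12 149.0 209.01 220.7 (np.float64(-0.064), np.float64(-0.4))
t15 7.0 209.0 218.86 (np.float64(-0.0587), np.float64(0.2))
```

The drum hasn't moved, the cover is seated and the switch has returned to rest. Handing in.

```bash
python3 -c "
from station import arm
print(arm.job_done())"
```

```text
the job is handed in; nothing more can be done
None
```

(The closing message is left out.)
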